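# Clamp a raw top in the tip press

## Robot

A 7-joint arm with a two-finger parallel gripper is mounted at the origin on the work surface. World frame = base frame: x ahead of the robot, y to its left, z up, the work surface at z = 0. Lengths are in m, angles in rad, forces in N, time in s.
With the tool pointing down it reaches from about 0.425 to 0.8 m from the base axis. Payload 8.3 kg.
Tool frame: the origin (TCP) lies at the very end of the fingers, on their centre line; the grasp point (between the pads) lies 19 mm behind it; z points along the fingers, y is the line along which they close (so a half turn about z gives the same grasp; the last joint's range is limited). The gripper opens to 85 mm and grips with 20 to 120 N. Pads are 22 mm wide; open, the fingers measure 114 mm over their backs; the gripper's body (76 mm by 85 mm) begins 54 mm behind the grasp point. The pads swing forward as they close: fully open they stand 13 mm farther back than shut.
Start: joints at [-1.177, 0.383, 0.016, 1.37, -0.006, 1.388, -0.046], TCP at [0.276, 0.561, 0.231] pointing down, gripper open.
Joint ranges: [-2.95, 2.95], [-0.25, 2.06], [-1.52, 1.56], [0.18, 2.33], [-1.44, 4.58], [0.02, 2.06], [-3.01, 3.01]. Speed limits (rad/s): [2.39, 2.39, 3.01, 3.01, 3.14, 3.14, 3.14].

## Interface

Orientations are given as [roll, pitch, yaw] about the fixed x, y, z axes, in that order (R = Rz(yaw) Ry(pitch) Rx(roll)).
In Python, from workcell import state, capture, camera_params, hand_in, search_frame, outline_of, spot_point gives the robot as it stands. The module is installed in compiled form; this text tells all that it offers.
- The arm moves only by the tool carry_out, never from a script. Its argument "series" is a list that holds one entry, the list of rows, each a list of 7 numbers: the turn, a rotation vector about the tool's x, y, z in degrees, then the shift along the tool's x, y, z in m, then the opening, from -1 (shut) to 1 (fully open). A call has exactly 10 rows; each row is the pose to reach, as a shift and turn from the pose commanded when the call began, along the tool's axes at that moment; what a row does not reach only later rows make up. A row lasts 1/12 s, in which the tool goes at most 41.7 mm and 7.16 degrees, less where a joint would pass 70% of its speed; a pose out of reach is approached as far as the arm can. A call with a gripper value outside its range is refused whole. The fingers move at their own pace and stop on an object; "grip_force" is the grip in N (left out, the last holds). Time passes only in rows, so rows that repeat a pose let the fingers close, or fill a call up. It gives the time, the measured TCP pose, the force and the opening at its end, in the units of the state.
- state(): the state, without advancing time (a new reading comes with each control period).
- capture(name): name is "scene" or "top" or "wrist"; returns the picture (384x512x3 uint8, blue, green, red); there is no depth.
- camera_params(name): a dict with "intrinsics" (3x3 intrinsics, pixels), "R" (3x3) and "t" (3): a world point X has camera coordinates R X + t; the wrist camera has in their place "hand_eye" (4x4, takes a point from camera to tool coordinates, whose origin is the TCP and whose axes are the flange's). Camera axes: x right, y down, z forward; pixel columns grow to the right and rows downward; lengths in m; the calibration is good to about 2 mm. A picture is of the moment at which its call begins: read the wrist's pose just before it. camera_params takes no time and is no camera call.
- hand_in(): hands the job in, once; it reports no verdict.
Trained networks look in the newest picture that a camera, given by its name, has taken for a name from the list of things; names that differ only in an ending like _2 or _b are one class to them, and where a whole thing is asked for, a point or a joint stands for the part that bears it (a point fixed in the world has none). Each returns a list of dicts, best first, with "confidence" (0 to 1); they miss things now and then, are a little off and sometimes report something else, mostly with a low value. They report only what shows in the picture. A call takes as long as a camera call. They do not tell look-alikes from the thing itself.
- search_frame(target, camera): "pixel" ([column, row] in pixels, amid what is visible of it).
- outline_of(target, camera): "pixels" (384x512 bool, what is visible of it) and "pixel" ([column, row] in pixels, amid what is visible of it).
- spot_point(target, camera): "pixel" ([column, row] in pixels: a listed point, or the origin of a listed thing).
The state is a dict: "time_s": time; "joint_pos": joint angles; "joint_vel": joint speeds; "joint_efforts": joint torques, N m; "eef_pos": TCP position; "eef_rot": TCP orientation; "contact_force": force on the tool from outside, world axes, zero at the start; "wrist_torque": the same for the moment, N m; "gripper_width": finger opening in m.
Only numpy, scipy, OpenCV 4.12 (cv2) and the standard library are available. Lean on these libraries where they do the work, as an engineer would, in place of code of your own. Each camera call takes 0.05 s, during which the arm holds its last target. There are 200 camera calls.

## Task

Lift the sprung clamp bar of the press and turn it aside, then lay the red-banded top from the rack in the V cradle, nose towards the ram, and slide it fully home against the stop. Turn the bar back over it behind its keeper and let it down gently, so that it clamps the top; do not bump or squeeze the top against the press, and leave everything else where it is.

Things in the scene. Friction and masses are not known exactly. Their poses are not given: they have to be found in the camera images.
- press: Green cast hand press, fixed, yaw varies. Origin on the table under the V. +y is the cradle and ram axis: stop at -y, ram (tip at y = 85 mm) and headstock (from y = 115 mm, 135 mm high; lever to 260 mm) at +y. Steel 90 degree V from y = -21 to 37 mm, its walls ending 17.5 mm beside and 13.5 mm below a seated top's axis. Anvil block behind the stop: y = -66 to -40 mm, 48 mm wide, 83 mm high.
- seat_pin (a joint): Light brass pin in the flat round steel stop (26 mm wide, 75 mm above the table): 0 = stands 4 mm out of the stop face, 0.004 = pressed flush by a top fully home; under 0.3 N. The stop and the V block are set and locked anew for every job and their setting is not measured, so feel for them: stop face at press y = -28 to -16 mm, axis of a top lying in the V 71 to 79 mm above the table.
- post (a point): point on the vertical axis of the clamp post, about which the bar turns, 101 mm above the table (the bar's upper side when it is fully down); at x = +75 mm, y = 0 of the press
- knob (a point): Middle of the clamp bar's upright round pine knob, 24 mm diameter, 48 mm tall, 26 mm above the bar's upper side, 22 mm below the knob's top, 135 mm from the post axis. Steel bar 16 mm wide, 12 mm thick, level, from a 35 mm tail behind the post to 15 mm beyond the knob. Bar home: knob at press x = -60 mm, y = 0.
- clamp_lift (a joint): Height of the clamp bar above its lowest position, m, 0 to 0.034 (end stop). A spring draws it down: about 7 N with its weight at 0, 8 N at 0.008, 11 N at 0.030; let go, it snaps down. At 0 the bar's underside is 89 mm above the table. On a top lying in the V it rests at 0.004 to 0.012, depending on how high the V is set.
- clamp_swing (a joint): Turn of the clamp bar about the post, rad, counter-clockwise from above, 0 (home, pointing to press -x across the cradle, end stop) to 1.75 (end stop); at 1.57 it points to press -y, clear of the V. A brass keeper lug at the bar's tail blocks turning unless lifted over 0.020; coming back, the bar drops behind it only within 0.07 of home, so turn it to the end stop. Nearly frictionless.
- top: The top to clamp: raw turned wood, red band, about 75 g. Origin on its axis at the middle of its barrel; body +x points to the nose. Barrel 44 mm diameter, x = -20 to 20 mm; nose tapers to 16 mm wide at x = 46 mm; flat crown 24 mm wide, x = -28 to -20 mm. Starts in any of the rack's grooves, nose away from the robot, axis 34 mm above the table; in the cradle its nose points to press +y.
- top_crown (a point): centre of the top's flat crown face (x = -28 mm on the top), which goes against the stop
- plain_top_a: a top of the same shape without a band, in the rack; leave alone
- plain_top_b: another top without a band, in the rack; leave alone
- rack: pine rack board, fixed, 100 x 290 mm, 12 mm thick, three grooves 95 mm apart along its y, formed by small rails 6 mm high that stay within 21 mm of the groove's middle; origin under its centre
- tip_cup: brass cup, 60 mm wide, 50 mm high; leave alone
- tin_bowl: tin bowl, 130 mm wide, 45 mm high; leave alone
- pine_handle: loose turned pine handle, 100 mm long, 32 mm thick, lying; leave alone
There are look-alikes about, which are no part of the job. What is shaped like the top but pink is not meant.

How it is judged:
By the outcome, as a careful person would: the job done as asked, in the order asked, and still so for the second after the job is handed in, with the robot touching nothing.
It also fails if it takes over 67 s, if anything falls off the work surface, if the arm or the gripper's body presses on something with over 40 N, if the wrist force passes 120 N, or if a joint passes its speed limit or range.

## Working session

There is one attempt and no reset: what is moved stays moved. The work goes in short steps, Python scripts to look and compute and a tool call to move; the robot and the scene stay as the last step left them, time stands still between calls to the robot, and variables do not carry over. Pictures are saved under pics/ and viewed, on a budget of 10 in all, crops included, one or two more only if the job needs it, and the job is handed in when it is done.

Besides the shell and the picture viewer there is one more tool, called after ">>>" as name([rows], argument=value, ...), one row to a line, values as JSON. carry_out: Moves the arm, as the interface text tells. Its arguments: {"type":"object","properties":{"series":{"type":"array","items":{"type":"array","items":{"type":"array","items":{"type":"number"}}}},"grip_force":{"type":"number"}},"required":["series"]}

```bash
mkdir -p pics; cat > h.py <<'E'
import numpy as np, cv2
from scipy.spatial.transform import Rotation as Ro
from workcell import *
def pose():
    s=state(); T=np.eye(4); T[:3,:3]=Ro.from_euler('xyz',s['eef_rot']).as_matrix(); T[:3,3]=s['eef_pos']; return T
def ray(cam,px,T=None):
    p=camera_params(cam); K=np.array(p['intrinsics']); d=np.linalg.solve(K,[px[0],px[1],1.])
    if 'R' in p:
        R=np.array(p['R']);t=np.array(p['t']); return -R.T@t, R.T@d
    M=(pose() if T is None else T)@np.array(p['hand_eye']); return M[:3,3], M[:3,:3]@d
def onz(cam,px,z,T=None):
    o,d=ray(cam,px,T); return o+d*(z-o[2])/d[2]
def proj(cam,X,T=None):
    p=camera_params(cam); K=np.array(p['intrinsics'])
    if 'R' in p: c=np.array(p['R'])@X+np.array(p['t'])
    else:
        M=np.linalg.inv((pose() if T is None else T)@np.array(p['hand_eye'])); c=M[:3,:3]@X+M[:3,3]
    c=K@c; return c[:2]/c[2]
def st():
    s=state(); print({k:np.round(s[k],4).tolist() for k in ('time_s','eef_pos','eef_rot','contact_force','gripper_width','joint_pos')})
E
python3 - <<'E'
from h import *
st()
a=capture('scene');b=capture('top');c=capture('wrist')
cv2.imwrite('pics/a.png',cv2.resize(np.vstack([a,b]),(600,900))[:0+900]) if 0 else None
cv2.imwrite('pics/scene.png',a);cv2.imwrite('pics/top.png',b)
for cam in ('scene','top'):
    for n,z in (('post',.101),('knob',.127),('top',.034),('top_crown',.034),('plain_top_a',.034),('press',0),('rack',0)):
        for r in spot_point(n,cam)[:3]: print(cam,n,np.round(r['pixel'],1),round(r['confidence'],2),np.round(onz(cam,r['pixel'],z),4))
p=camera_params('wrist');print(np.round(p['hand_eye'],3),p['intrinsics'])
E
```

```text
{'time_s': 0.0, 'eef_pos': [0.2754, 0.5605, 0.2303], 'eef_rot': [-3.1397, 0.0, 2.6849], 'contact_force': [0.4538, 0.577, 0.5859], 'gripper_width': 0.0854, 'joint_pos': [-1.1769, 0.3842, 0.0164, 1.3711, -0.0063, 1.3882, -0.0465]}
scene post [359.4 209.6] 0.72 [0.6173 0.1367 0.101 ]
scene knob [335.5 169.3] 0.58 [0.4923 0.0872 0.127 ]
scene top [280.9 233.6] 0.79 [ 0.6393 -0.0768  0.034 ]
scene top [271.5 157.2] 0.78 [ 0.352  -0.0833  0.034 ]
scene top [272.2 188. ] 0.57 [ 0.4758 -0.0897  0.034 ]
scene top_crown [288.6 238.5] 0.8 [ 0.6566 -0.0569  0.034 ]
scene top_crown [273.6 180.2] 0.78 [ 0.4459 -0.0834  0.034 ]
scene top_crown [275.9 165.1] 0.7 [ 0.3857 -0.0719  0.034 ]
scene plain_top_a [208.  192.8] 0.84 [ 0.483  -0.2817  0.034 ]
scene plain_top_a [241.1 194.1] 0.7 [ 0.4936 -0.1834  0.034 ]
scene press [337.9 208.7] 0.93 [0.5386 0.1023 0.    ]
scene rack [239.5 201.6] 0.7 [ 0.4955 -0.1895  0.    ]
top post [164.6 160.1] 0.91 [0.6158 0.1248 0.101 ]
top knob [166.1 203.1] 0.61 [0.4878 0.1062 0.127 ]
top top [242.2 260.5] 0.9 [ 0.3373 -0.0977  0.034 ]
top top [235.7 160.7] 0.81 [ 0.6341 -0.0725  0.034 ]
top top [238.5 212.8] 0.69 [ 0.4753 -0.0842  0.034 ]
top top_crown [237.4 218.9] 0.74 [ 0.4572 -0.0814  0.034 ]
top top_crown [379.4 230.5] 0.73 [ 0.4268 -0.4951  0.034 ]
top top_crown [237.3 246. ] 0.53 [ 0.3785 -0.0828  0.034 ]
top plain_top_a [270.1 203.7] 0.9 [ 0.5031 -0.1772  0.034 ]
top plain_top_a [298.  213.6] 0.62 [ 0.4743 -0.2593  0.034 ]
top plain_top_a [165.9 202. ] 0.54 [0.5059 0.1322 0.034 ]
top press [177.4 189.4] 0.89 [0.551  0.1082 0.    ]
top press [376.4 182.6] 0.62 [ 0.5767 -0.5041  0.    ]
top rack [271.1 208. ] 0.6 [ 0.4953 -0.1808  0.    ]
[[ 0.001 -0.964 -0.267  0.067]
 [ 1.     0.001  0.001 -0.   ]
 [-0.    -0.267  0.964 -0.143]
 [ 0.     0.     0.     1.   ]] [[342.57461537   0.         256.90082687]
 [  0.         342.57461537 189.62908331]
 [  0.           0.           1.        ]]
```

```bash
python3 - <<'E'
import cv2
a=cv2.imread('pics/scene.png');b=cv2.imread('pics/top.png')
a=cv2.resize(a[110:290,140:440],(700,420),interpolation=cv2.INTER_CUBIC)
cv2.imwrite('pics/a2.png',a)
cv2.imwrite('pics/b2.png',cv2.resize(b[110:290,120:400],(800,514),interpolation=cv2.INTER_CUBIC))
E
```

```text
(no output)
```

View pics/a2.png

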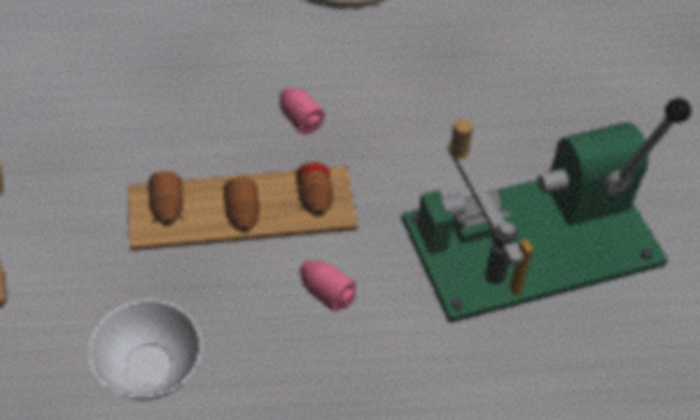

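View pics/b2.png

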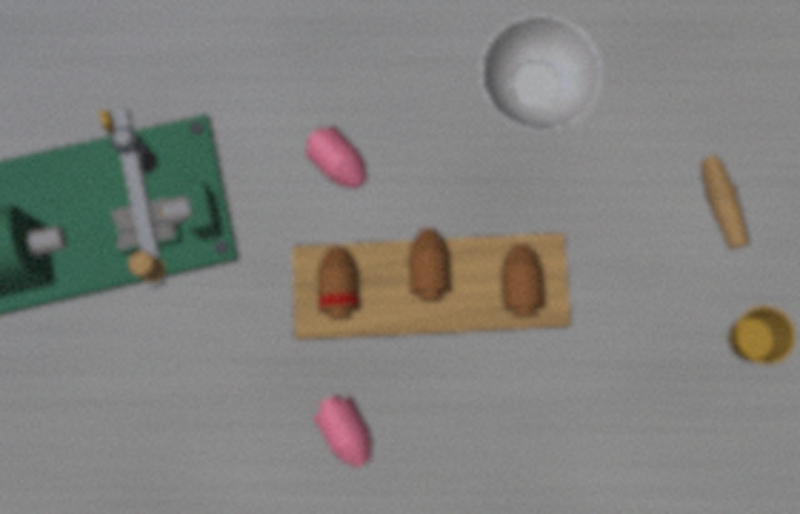

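```bash
cat >> h.py <<'E'
def go(x,y,z,yawdeg=None):
    T=pose(); R=T[:3,:3]; d=R.T@(np.array([x,y,z])-T[:3,3])
    out=[0,0,0]
    if yawdeg is not None:
        G=Ro.from_euler('xyz',[np.pi,0,np.radians(yawdeg)]).as_matrix(); out=np.degrees(Ro.from_matrix(R.T@G).as_rotvec())
    print('turn',np.round(out,2),'shift',np.round(d,4))
E
python3 - <<'E'
from h import *
go(.4,.4,.40,60);go(.5,.1,.30,60)
for b,c in ((2,(430.6,157)),):print(onz('scene',c,.25))
E
```

```text
turn [-0.    0.   93.83] shift [-0.1826 -0.0896 -0.1687]
turn [-0.    0.   93.83] shift [-0.4047 -0.3147 -0.0687]
[0.56968944 0.3040399  0.25      ]
```

>>> carry_out([
  [[0, 0, 7, 0, 0, -0.04, -0.2], [0, 0, 14, 0, 0, -0.08, -0.2], [0, 0, 21, 0, 0, -0.12, -0.2], [0, 0, 28, -0.01, -0.01, -0.16, -0.2], [0, 0, 35, -0.04, -0.03, -0.17, -0.2], [0, 0, 42, -0.07, -0.05, -0.17, -0.2], [0, 0, 49, -0.1, -0.075, -0.17, -0.2], [0, 0, 56, -0.13, -0.1, -0.17, -0.2], [0, 0, 63, -0.16, -0.125, -0.17, -0.2], [0, 0, 70, -0.19, -0.15, -0.17, -0.2]],
])

```text
time_s: 1.68
eef_pos: [0.3804, 0.3406, 0.4015]
eef_rot: [-3.142, -0.001, 1.457]
contact_force: [1.0, 1.5, 0.1]
gripper_width: 0.0342
```

```bash
python3 - <<'E'
from h import *
st();go(.5,.1,.30,60)
E
```

```text
{'time_s': 1.6833, 'eef_pos': [0.3804, 0.3406, 0.4015], 'eef_rot': [-3.1416, -0.0007, 1.4571], 'contact_force': [1.0066, 1.5021, 0.0589], 'gripper_width': 0.0342, 'joint_pos': [-1.0515, 0.1083, 0.2935, 1.3461, -0.0319, 1.6913, -0.8771]}
turn [-1.000e-02 -4.000e-02  2.349e+01] shift [-0.2256  0.1461  0.1013]
```

>>> carry_out([
  [[0, 0, 3, -0.03, 0.018, 0.01, 0.2], [0, 0, 7, -0.06, 0.036, 0.02, 0.2], [0, 0, 11, -0.09, 0.055, 0.03, 0.2], [0, 0, 15, -0.12, 0.075, 0.045, 0.2], [0, 0, 19, -0.15, 0.095, 0.06, 0.2], [0, 0, 23.5, -0.18, 0.115, 0.075, 0.2], [0, 0, 23.5, -0.205, 0.132, 0.09, 0.2], [0, 0, 23.5, -0.226, 0.146, 0.101, 0.2], [0, 0, 23.5, -0.226, 0.146, 0.101, 0.2], [0, 0, 23.5, -0.226, 0.146, 0.101, 0.2]],
])

```text
time_s: 2.52
eef_pos: [0.5009, 0.1004, 0.2999]
eef_rot: [-3.141, 0.001, 1.049]
contact_force: [0.4, 0.4, 0.0]
gripper_width: 0.0513
```

```bash
python3 - <<'E'
from h import *
st();T=pose();w=capture('wrist')
for n,z in (('post',.101),('knob',.127),('top',.034),('top_crown',.034),('seat_pin',.075)):
    for r in spot_point(n,'wrist')[:3] if n!='seat_pin' else search_frame(n,'wrist')[:2]:
        print(n,np.round(r['pixel'],1),round(r['confidence'],2),np.round(onz('wrist',r['pixel'],z,T),4))
cv2.imwrite('pics/w1.png',cv2.resize(w,(768,576)))
E
```

```text
{'time_s': 2.5167, 'eef_pos': [0.5009, 0.1004, 0.2999], 'eef_rot': [-3.141, 0.001, 1.0493], 'contact_force': [0.4241, 0.3831, 0.0212], 'gripper_width': 0.0513, 'joint_pos': [-0.7524, 0.1105, 0.5454, 1.5767, -0.0572, 1.4716, -0.7255]}
post [348.3  81.8] 0.64 [0.6164 0.1256 0.101 ]
post [316.1 280.2] 0.2 [ 0.493  -0.0476  0.101 ]
knob [248.8 182.8] 0.58 [0.4881 0.0923 0.127 ]
top [316.1 280.3] 0.98 [ 0.4847 -0.0881  0.034 ]
top [411.2 216.2] 0.61 [ 0.6307 -0.0671  0.034 ]
top [230.8 320.2] 0.6 [ 0.3539 -0.0845  0.034 ]
top_crown [295.8 288.4] 0.85 [ 0.4554 -0.0854  0.034 ]
top_crown [239.7 308.4] 0.85 [ 0.3741 -0.0744  0.034 ]
top_crown [416.3 198.5] 0.73 [ 0.6454 -0.0486  0.034 ]
seat_pin [275.5  78. ] 0.27 [0.5597 0.1634 0.075 ]
seat_pin [305.8 283.6] 0.21 [ 0.4769 -0.0612  0.075 ]
```

View pics/w1.png

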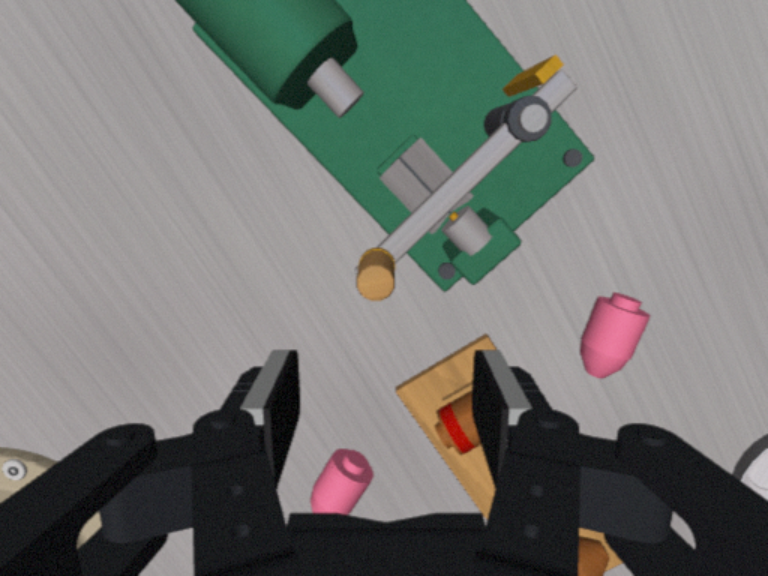

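```bash
python3 - <<'E'
from h import *
T=pose()
f=lambda u,v,z:onz('wrist',(u/1.5,v/1.5),z,T)[:2]
def ang(a,b,z): d=f(*b,z)-f(*a,z); return round(np.degrees(np.arctan2(d[1],d[0])),2)
for z in (.0,.012): print('edge L',ang((445,290),(195,30),z)-90,'edge front',ang((445,290),(593,158),z), 'edge R', ang((593,158),(468,0),z)-90)
print('bar edges',ang((389,262),(516,146),.101),ang((376,248),(500,132),.101))
print('V groove',ang((437,193),(402,158),.055)-90)
print(f(377,290,.149),f(374,275,.127),f(454,217,.075),f(533,118,.1),f(533,118,.12))
E
```

```text
edge L 14.180000000000007 edge front 14.18 edge R 13.170000000000002
edge L 14.180000000000007 edge front 14.18 edge R 13.170000000000002
bar edges 13.66 13.95
V groove 16.569999999999993
[0.48844987 0.09032482] [0.48829398 0.09457366] [0.55218297 0.0925815 ] [0.62395964 0.12853934] [0.61874659 0.13045962]
```

>>> carry_out([
  [[0, 0, 0, -0.0124, -0.0077, 0.03, 0.2], [0, 0, 0, -0.0124, -0.0077, 0.07, 0.2], [0, 0, 0, -0.0124, -0.0077, 0.11, 0.2], [0, 0, 0, -0.0124, -0.0077, 0.14, 0.2], [0, 0, 0, -0.0124, -0.0077, 0.165, 0.2], [0, 0, 0, -0.0124, -0.0077, 0.18, 0.2], [0, 0, 0, -0.0124, -0.0077, 0.188, 0.2], [0, 0, 0, -0.0124, -0.0077, 0.188, 0.2], [0, 0, 0, -0.0124, -0.0077, 0.188, -0.6], [0, 0, 0, -0.0124, -0.0077, 0.188, -0.8]],
], grip_force=50)

```text
time_s: 3.65
eef_pos: [0.489, 0.0956, 0.1137]
eef_rot: [3.14, -0.002, 1.053]
contact_force: [-0.5, -0.9, -0.1]
gripper_width: 0.0281
```

>>> carry_out([
  [[0, 0, 0, 0, 0, 0, -0.9], [0, 0, 0, 0, 0, 0, -0.9], [0, 0, 0, 0, 0, 0, -0.9], [0, 0, 0, 0, 0, 0, -0.9], [0, 0, 0, 0, 0, 0, -0.9], [0, 0, 0, 0, 0, -0.002, -0.9], [0, 0, 0, 0, 0, -0.004, -0.9], [0, 0, 0, 0, 0, -0.006, -0.9], [0, 0, 0, 0, 0, -0.008, -0.9], [0, 0, 0, 0, 0, -0.008, -0.9]],
])

```text
time_s: 4.48
eef_pos: [0.4892, 0.0955, 0.1208]
eef_rot: [3.14, -0.002, 1.053]
contact_force: [7.2, 1.3, -7.3]
gripper_width: 0.0226
```

```bash
python3 - <<'E'
from h import *
st()
E
```

```text
{'time_s': 4.4833, 'eef_pos': [0.4892, 0.0955, 0.1208], 'eef_rot': [3.1396, -0.0018, 1.053], 'contact_force': [7.2112, 1.2704, -7.3069], 'gripper_width': 0.0226, 'joint_pos': [-0.7267, 0.2118, 0.5337, 1.8845, -0.1219, 1.0745, -0.6626]}
```

>>> carry_out([
  [[0, 0, 0, 0.0006, 0.001, -0.003, -0.9], [0, 0, 0, 0.0006, 0.001, -0.006, -0.9], [0, 0, 0, 0.0006, 0.001, -0.009, -0.9], [0, 0, 0, 0.0006, 0.001, -0.012, -0.9], [0, 0, 0, 0.0006, 0.001, -0.015, -0.9], [0, 0, 0, 0.0006, 0.001, -0.018, -0.9], [0, 0, 0, 0.0006, 0.001, -0.02, -0.9], [0, 0, 0, 0.0006, 0.001, -0.02, -0.9], [0, 0, 0, 0.0006, 0.001, -0.02, -0.9], [0, 0, 0, 0.0006, 0.001, -0.02, -0.9]],
])

```text
time_s: 5.32
eef_pos: [0.4893, 0.0954, 0.1399]
eef_rot: [3.141, -0.0, 1.053]
contact_force: [4.9, 1.5, -10.6]
gripper_width: 0.0228
```

```bash
cat >> h.py <<'E'
def arc(dths,P):
    # rows keeping TCP rigid with bar turning about P by dth (rad, ccw)
    T=pose();R=T[:3,:3]
    for a in dths:
        Z=Ro.from_rotvec([0,0,a]).as_matrix(); p=np.array([*P,T[2,3]])+Z@(T[:3,3]-np.array([*P,T[2,3]]))
        d=R.T@(p-T[:3,3]); print([0,0,round(-np.degrees(a),1),round(d[0],4),round(d[1],4)],end=', ')
    print()
E
python3 - <<'E'
from h import *
st(); P=(.6195,.1265)
T=pose();print(np.hypot(*(T[:2,3]-P)))
arc(np.radians(np.arange(1,11)*6.4),P)
E
```

```text
{'time_s': 5.3167, 'eef_pos': [0.4893, 0.0954, 0.1399], 'eef_rot': [3.1411, -0.0001, 1.0532], 'contact_force': [4.9085, 1.5498, -10.6224], 'gripper_width': 0.0228, 'joint_pos': [-0.7322, 0.1911, 0.5368, 1.8598, -0.1079, 1.119, -0.6737]}
0.1338210832441894
[0, 0, np.float64(-6.4), np.float64(-0.0103), np.float64(0.0108)], [0, 0, np.float64(-12.8), np.float64(-0.0194), np.float64(0.0227)], [0, 0, np.float64(-19.2), np.float64(-0.0271), np.float64(0.0355)], [0, 0, np.float64(-25.6), np.float64(-0.0332), np.float64(0.0491)], [0, 0, np.float64(-32.0), np.float64(-0.0379), np.float64(0.0633)], [0, 0, np.float64(-38.4), np.float64(-0.0409), np.float64(0.0779)], [0, 0, np.float64(-44.8), np.float64(-0.0423), np.float64(0.0928)], [0, 0, np.float64(-51.2), np.float64(-0.042), np.float64(0.1077)], [0, 0, np.float64(-57.6), np.float64(-0.0401), np.float64(0.1226)], [0, 0, np.float64(-64.0), np.float64(-0.0365), np.float64(0.1371)],
```

>>> carry_out([
  [[0, 0, -6.4, -0.0103, 0.0108, 0, -0.9], [0, 0, -12.8, -0.0194, 0.0227, 0, -0.9], [0, 0, -19.2, -0.0271, 0.0355, 0, -0.9], [0, 0, -25.6, -0.0332, 0.0491, 0, -0.9], [0, 0, -32, -0.0379, 0.0633, 0, -0.9], [0, 0, -38.4, -0.0409, 0.0779, 0, -0.9], [0, 0, -44.8, -0.0423, 0.0928, 0, -0.9], [0, 0, -51.2, -0.042, 0.1077, 0, -0.9], [0, 0, -57.6, -0.0401, 0.1226, 0, -0.9], [0, 0, -64, -0.0365, 0.1371, 0, -0.9]],
])

```text
time_s: 6.15
eef_pos: [0.5899, -0.0038, 0.139]
eef_rot: [-3.14, -0.002, 2.176]
contact_force: [2.7, 4.6, -10.2]
gripper_width: 0.0229
```

```bash
python3 - <<'E'
from h import *
st(); P=(.6195,.1265)
T=pose();print(np.hypot(*(T[:2,3]-P)))
arc(np.radians(np.arange(1,5)*6),P)
E
```

```text
{'time_s': 6.15, 'eef_pos': [0.5899, -0.0038, 0.139], 'eef_rot': [-3.14, -0.0023, 2.1756], 'contact_force': [2.7167, 4.5908, -10.2112], 'gripper_width': 0.0229, 'joint_pos': [-0.3833, 0.3891, 0.4353, 1.6146, -0.1749, 1.1791, 0.6956]}
0.13366147954290716
[0, 0, np.float64(-6.0), np.float64(-0.0098), np.float64(0.01)], [0, 0, np.float64(-12.0), np.float64(-0.0185), np.float64(0.0209)], [0, 0, np.float64(-18.0), np.float64(-0.026), np.float64(0.0328)], [0, 0, np.float64(-24.0), np.float64(-0.0322), np.float64(0.0453)],
```

>>> carry_out([
  [[0, 0, -6, -0.0098, 0.01, 0, -0.9], [0, 0, -12, -0.0185, 0.0209, 0, -0.9], [0, 0, -18, -0.026, 0.0328, 0, -0.9], [0, 0, -24, -0.0322, 0.0453, 0, -0.9], [0, 0, -24, -0.0322, 0.0453, 0.001, -0.9], [0, 0, -24, -0.0322, 0.0453, 0.004, -0.9], [0, 0, -24, -0.0322, 0.0453, 0.008, -0.9], [0, 0, -24, -0.0322, 0.0453, 0.012, -0.9], [0, 0, -24, -0.0322, 0.0453, 0.016, -0.9], [0, 0, -24, -0.0322, 0.0453, 0.02, -0.9]],
])

```text
time_s: 6.98
eef_pos: [0.6452, -0.0047, 0.1198]
eef_rot: [3.141, -0.001, 2.589]
contact_force: [0.8, 4.4, -7.1]
gripper_width: 0.0232
```

```bash
python3 - <<'E'
from h import *
st()
E
```

```text
{'time_s': 6.9833, 'eef_pos': [0.6452, -0.0047, 0.1198], 'eef_rot': [3.1414, -0.001, 2.589], 'contact_force': [0.8044, 4.3734, -7.0624], 'gripper_width': 0.0232, 'joint_pos': [-0.2874, 0.5126, 0.3484, 1.472, -0.1821, 1.1897, 1.1059]}
```

>>> carry_out([
  [[0, 0, 0, 0, 0, 0.002, -0.9], [0, 0, 0, 0, 0, 0.004, -0.9], [0, 0, 0, 0, 0, 0.0055, -0.9], [0, 0, 0, 0, 0, 0.0065, -0.9], [0, 0, 0, 0, 0, 0.0065, -0.9], [0, 0, 0, 0, 0, 0.0065, 0.1], [0, 0, 0, 0, 0, 0.0065, 0.2], [0, 0, 0, 0, 0, 0.0065, 0.2], [0, 0, 0, 0, 0, 0.0065, 0.2], [0, 0, 0, 0, 0, -0.01, 0.2]],
])

```text
time_s: 7.82
eef_pos: [0.6442, -0.0061, 0.1277]
eef_rot: [-3.138, -0.003, 2.588]
contact_force: [-0.2, 1.1, -1.1]
gripper_width: 0.051
```

```bash
python3 - <<'E'
from h import *
st(); go(.475,-.087,.22,0)
E
```

```text
{'time_s': 7.8167, 'eef_pos': [0.6442, -0.0061, 0.1277], 'eef_rot': [-3.1384, -0.0034, 2.5881], 'contact_force': [-0.1936, 1.1332, -1.1305], 'gripper_width': 0.051, 'joint_pos': [-0.2874, 0.5068, 0.3509, 1.4624, -0.1783, 1.2087, 1.1041]}
turn [ -0.32   0.16 148.29] shift [ 0.1017 -0.158  -0.0914]
```

>>> carry_out([
  [[0, 0, 0, 0, 0, -0.03, 0.2], [0, 0, 7, 0, 0, -0.06, 0.2], [0, 0, 14, 0.01, -0.02, -0.09, 0.5], [0, 0, 21, 0.03, -0.04, -0.09, 0.5], [0, 0, 28, 0.04, -0.06, -0.09, 0.5], [0, 0, 35, 0.06, -0.08, -0.09, 0.5], [0, 0, 42, 0.07, -0.1, -0.09, 0.5], [0, 0, 49, 0.08, -0.12, -0.09, 0.5], [0, 0, 56, 0.09, -0.14, -0.09, 0.5], [0, 0, 63, 0.102, -0.158, -0.09, 0.5]],
])

```text
time_s: 8.65
eef_pos: [0.4752, -0.0879, 0.2208]
eef_rot: [3.14, 0.0, 1.482]
contact_force: [-0.3, -0.8, 0.3]
gripper_width: 0.0641
```

>>> carry_out([
  [[0, 0, 7, 0, 0, 0, 0.5], [0, 0, 14, 0, 0, 0, 0.5], [0, 0, 21, 0, 0, 0, 0.5], [0, 0, 28, 0, 0, 0, 0.5], [0, 0, 35, 0, 0, 0, 0.5], [0, 0, 42, 0, 0, 0, 0.5], [0, 0, 49, 0, 0, 0, 0.5], [0, 0, 56, 0, 0, 0, 0.5], [0, 0, 63, 0, 0, 0, 0.5], [0, 0, 70, 0, 0, 0, 0.5]],
])

```text
time_s: 9.48
eef_pos: [0.4762, -0.087, 0.2208]
eef_rot: [3.141, -0.001, 0.261]
contact_force: [-0.4, 0.7, -0.3]
gripper_width: 0.0644
```

```bash
python3 - <<'E'
from h import *
st();T=pose();w=capture('wrist')
for n,z in (('top',.034),('top_crown',.034)):
    for r in spot_point(n,'wrist')[:3]:
        print(n,np.round(r['pixel'],1),round(r['confidence'],2),np.round(onz('wrist',r['pixel'],z,T),4))
cv2.imwrite('pics/w2.png',w)
# red band
hsv=cv2.cvtColor(w,cv2.COLOR_BGR2HSV);m=(((hsv[...,0]<4)|(hsv[...,0]>176))&(hsv[...,1]>200)&(hsv[...,2]>90))
ys,xs=np.nonzero(m);print(len(xs),xs.mean(),ys.mean(),xs.min(),xs.max(),ys.min(),ys.max())
E
```

```text
{'time_s': 9.4833, 'eef_pos': [0.4762, -0.087, 0.2208], 'eef_rot': [3.1412, -0.001, 0.2605], 'contact_force': [-0.4283, 0.6976, -0.3213], 'gripper_width': 0.0644, 'joint_pos': [-0.4796, 0.0799, 0.6355, 1.7844, -0.0493, 1.2921, -1.1423]}
top [253.8 164.8] 0.93 [ 0.4776 -0.0842  0.034 ]
top [226.  277.1] 0.66 [ 0.3513 -0.0867  0.034 ]
top_crown [250.5 188.9] 0.83 [ 0.4531 -0.0872  0.034 ]
top_crown [222.3 256.2] 0.76 [ 0.3742 -0.0771  0.034 ]
429 250.8088578088578 177.8951048951049 232 272 166 186
```

View pics/w2.png

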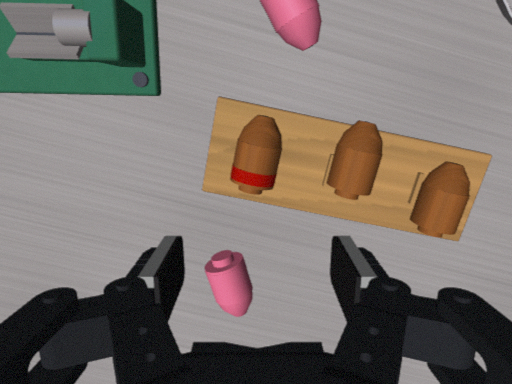

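```bash
python3 - <<'E'
from h import *
T=pose()
f=lambda u,v,z:onz('wrist',(u,v),z,T)[:2]
def ang(a,b,z): d=f(*b,z)-f(*a,z); return round(np.degrees(np.arctan2(d[1],d[0])),2)
print('rack',ang((203,190),(460,240),.012)+90,ang((219,97),(489,155),.012)+90,'axis',ang((251,190),(264,117),.034))
print('side edges',f(232,170,.034),f(281,150,.034),'nose',f(264,117,.034),'crown',f(250.5,192,.034))
hs=[f(203,190,.012),f(219,97,.012),f(489,155,.012),f(460,240,.012)]
c=np.mean(hs,0);print('rack centre',c, hs)
go(.478,-.0855,.024,2)
E
```

```text
rack 4.0 3.730000000000004 axis 5.52
side edges [ 0.46681091 -0.06463198] [ 0.49863848 -0.10541239] nose [ 0.52435353 -0.0810215 ] crown [ 0.4499872  -0.08806107]
rack centre [ 0.4908868  -0.17963545] [array([ 0.43248953, -0.03996261]), array([ 0.52997729, -0.03351327]), array([ 0.54843912, -0.31706974]), array([ 0.45264123, -0.32799619])]
turn [ 1.000e-02 -5.000e-02  1.347e+01] shift [ 0.002  -0.0008  0.1967]
```

>>> carry_out([
  [[0, 0, 5, 0.0031, -0.0007, 0.03, 0.5], [0, 0, 10.9, 0.0031, -0.0007, 0.07, 0.5], [0, 0, 10.9, 0.0031, -0.0007, 0.11, 0.5], [0, 0, 10.9, 0.0031, -0.0007, 0.145, 0.5], [0, 0, 10.9, 0.0031, -0.0007, 0.17, 0.5], [0, 0, 10.9, 0.0031, -0.0007, 0.187, 0.5], [0, 0, 10.9, 0.0031, -0.0007, 0.195, 0.5], [0, 0, 10.9, 0.0031, -0.0007, 0.195, 0.5], [0, 0, 10.9, 0.0031, -0.0007, 0.195, 0.1], [0, 0, 10.9, 0.0031, -0.0007, 0.195, -0.1]],
], grip_force=25)

```text
time_s: 10.47
eef_pos: [0.4801, -0.0852, 0.0268]
eef_rot: [3.141, -0.002, 0.078]
contact_force: [-0.9, 0.0, 3.2]
gripper_width: 0.0431
```

>>> carry_out([
  [[0, 0, 0, 0, 0, 0, -0.1], [0, 0, 0, 0, 0, 0, -0.1], [0, 0, 0, 0, 0, 0, -0.1], [0, 0, 0, 0, 0, 0, -0.1], [0, 0, 0, 0, 0, -0.002, -0.1], [0, 0, 0, 0, 0, -0.01, -0.1], [0, 0, 0, 0, 0, -0.03, -0.1], [0, 0, 0, 0, 0, -0.06, -0.1], [0, 0, 0, 0, 0, -0.1, -0.1], [0, 0, 0, 0, 0, -0.14, -0.1]],
])

```text
time_s: 11.3
eef_pos: [0.4777, -0.0851, 0.1668]
eef_rot: [3.141, 0.002, 0.077]
contact_force: [2.0, 0.1, -0.9]
gripper_width: 0.0428
```

```bash
python3 - <<'E'
from h import *
st();T=pose();w=capture('wrist')
for n in ('top','top_crown'):
    for r in spot_point(n,'wrist')[:3]:
        print(n,np.round(r['pixel'],1),round(r['confidence'],2))
cv2.imwrite('pics/w3.png',w)
go(.545+.012,.108-.0,.17,106)
E
```

```text
{'time_s': 11.3, 'eef_pos': [0.4777, -0.0851, 0.1668], 'eef_rot': [3.1413, 0.002, 0.0769], 'contact_force': [1.9576, 0.1003, -0.8932], 'gripper_width': 0.0428, 'joint_pos': [-0.4897, 0.1378, 0.6596, 1.8594, -0.0904, 1.1764, -1.2936]}
top [257.8 258.5] 0.59
top_crown [258.6 310.4] 0.81
turn [   0.33   -0.31 -101.56] shift [ 0.0908 -0.1866 -0.0002]
```

View pics/w3.png

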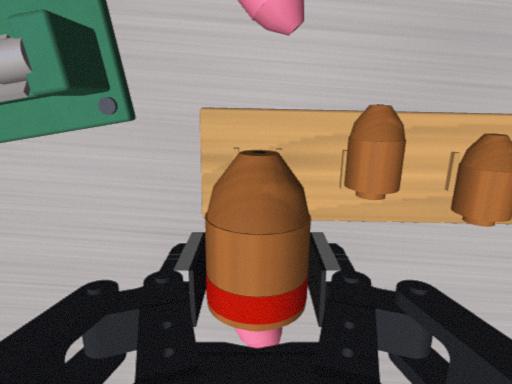

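```bash
python3 - <<'E'
from h import *
p=camera_params('wrist');K=np.array(p['intrinsics']);H=np.array(p['hand_eye'])
def tl(u,v,z):
    d=H[:3,:3]@np.linalg.solve(K,[u,v,1]);o=H[:3,3];return np.round(o+d*(z-o[2])/d[2],4)
print('barrel rear',tl(258,323,-.030),'barrel front',tl(258,213,-.030),'nose top',tl(258,151,-.016),'nose',tl(258,154,-.008),'origin',tl(257.8,258.5,-.008))
E
```

```text
barrel rear [-0.0165  0.0009 -0.03  ] barrel front [ 0.0282  0.0009 -0.03  ] nose top [ 0.0477  0.0009 -0.016 ] nose [ 0.0452  0.0009 -0.008 ] origin [-0.0004  0.0009 -0.008 ]
```

>>> carry_out([
  [[0, 0, -7, 0, 0, -0.013, -0.1], [0, 0, -14, 0.01, -0.01, -0.013, -0.1], [0, 0, -21, 0.02, -0.02, -0.013, -0.1], [0, 0, -28, 0.03, -0.035, -0.013, -0.1], [0, 0, -35, 0.04, -0.05, -0.013, -0.1], [0, 0, -42, 0.055, -0.065, -0.013, -0.1], [0, 0, -49, 0.07, -0.08, -0.013, -0.1], [0, 0, -56, 0.08, -0.09, -0.013, -0.1], [0, 0, -63, 0.09, -0.1, -0.013, -0.1], [0, 0, -70, 0.095, -0.108, -0.013, -0.1]],
])

```text
time_s: 12.28
eef_pos: [0.5651, 0.0315, 0.177]
eef_rot: [-3.139, 0.001, 1.306]
contact_force: [-0.1, -0.8, -0.4]
gripper_width: 0.0428
```

>>> carry_out([
  [[0, 0, -7, 0, 0, 0, -0.1], [0, 0, -14, 0, 0, 0, -0.1], [0, 0, -21, 0, 0, 0, -0.1], [0, 0, -28, 0, 0, 0, -0.1], [0, 0, -29.6, 0, 0, 0, -0.1], [0, 0, -29.6, 0, 0, 0, -0.1], [0, 0, -29.6, 0, 0, 0, -0.1], [0, 0, -29.6, 0, 0, 0, -0.1], [0, 0, -29.6, 0, 0, 0, -0.1], [0, 0, -29.6, 0, 0, 0, -0.1]],
])

```text
time_s: 13.12
eef_pos: [0.5651, 0.0302, 0.1781]
eef_rot: [-3.141, 0.0, 1.815]
contact_force: [-0.3, -0.7, -0.4]
gripper_width: 0.0435
```

```bash
python3 - <<'E'
from h import *
st();T=pose();w=capture('wrist')
for n,z in (('post',.101),('knob',.127),('seat_pin',.075)):
    for r in spot_point(n,'wrist')[:2] if n!='seat_pin' else search_frame(n,'wrist')[:2]:
        print(n,np.round(r['pixel'],1),round(r['confidence'],2),np.round(onz('wrist',r['pixel'],z,T),4))
cv2.imwrite('pics/w4.png',cv2.resize(w,(768,576)))
E
```

```text
{'time_s': 13.1167, 'eef_pos': [0.5651, 0.0302, 0.1781], 'eef_rot': [-3.1411, 0.0, 1.8151], 'contact_force': [-0.3248, -0.7216, -0.4168], 'gripper_width': 0.0435, 'joint_pos': [-0.407, 0.2954, 0.3667, 1.6308, -0.1106, 1.2363, 0.2258]}
post [379.   74.4] 0.97 [0.6187 0.125  0.101 ]
knob [365.7 290.6] 0.85 [ 0.6462 -0.0051  0.127 ]
knob [146.5 357.3] 0.25 [ 0.5182 -0.0899  0.127 ]
seat_pin [369.9 136.2] 0.59 [0.6346 0.0872 0.075 ]
seat_pin [257.6  99.4] 0.41 [0.5505 0.0924 0.075 ]
```

View pics/w4.png

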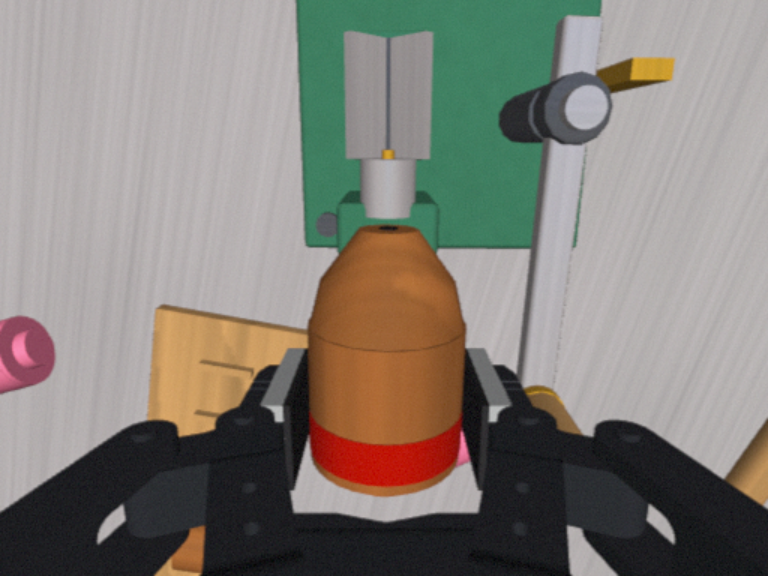

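```bash
python3 - <<'E'
from h import *
T=pose()
f=lambda u,v,z:(onz('wrist',(u/1.5,v/1.5),z,T))
def tool(u,v,z): return np.round((np.linalg.inv(T)@np.append(f(u,v,z),1))[:3],4)
for nm,a in dict(stoptop=(388,159,.088),pintip=(388,150,.075),grooveA=(388.5,158,.044),grooveB=(387.5,38,.044),wl0=(346,160,.0615),wr0=(431,158,.0615),wl1=(344,30,.0615),wr1=(433,31,.0615),bar=(575,70,.101),bar2=(545,300,.101),edge0=(297,0,.01),edge1=(306,245,.01),post=(568.5,111.6,.101)).items(): print(nm,tool(*a),np.round(f(*a),4))
print(np.degrees(T[0,0]),T[:3,0])
E
```

```text
stoptop [0.0598 0.0016 0.0903] [0.5523 0.0886 0.088 ]
pintip [0.0635 0.0017 0.1033] [0.5514 0.0922 0.075 ]
grooveA [0.059  0.0021 0.1343] [0.5529 0.088  0.044 ]
grooveB [0.1167 0.0015 0.1343] [0.5384 0.1437 0.044 ]
wl0 [ 0.0586 -0.0189  0.1168] [0.5327 0.0824 0.0615]
wr0 [0.0595 0.0229 0.1168] [0.573  0.0935 0.0615]
wl1 [ 0.1169 -0.0187  0.1168] [0.5188 0.1391 0.0615]
wr1 [0.1165 0.0224 0.1168] [0.5587 0.1486 0.0615]
bar [0.0948 0.0761 0.0773] [0.6161 0.1406 0.101 ]
bar2 [-0.0012  0.0721  0.0773] [0.6355 0.0465 0.101 ]
edge0 [ 0.1417 -0.0477  0.1683] [0.4845 0.1561 0.01  ]
edge1 [ 0.006  -0.0483  0.1683] [0.5168 0.0243 0.01  ]
post [0.079  0.075  0.0773] [0.6188 0.125  0.101 ]
-13.8804235012609 [-2.42259092e-01  9.70211591e-01 -3.46906210e-05]
```

>>> carry_out([
  [[0, 0, 0, 0.03, 0.001, 0, -0.1], [0, 0, 0, 0.06, 0.001, 0, -0.1], [0, 0, 0, 0.085, 0.001, 0.01, -0.1], [0, 0, 0, 0.095, 0.001, 0.035, -0.1], [0, 0, 0, 0.095, 0.001, 0.06, -0.1], [0, 0, 0, 0.095, 0.001, 0.08, -0.1], [0, 0, 0, 0.095, 0.001, 0.092, -0.1], [0, 0, 0, 0.095, 0.001, 0.099, -0.1], [0, 0, 0, 0.095, 0.001, 0.101, -0.1], [0, 0, 0, 0.095, 0.001, 0.102, -0.1]],
], grip_force=20)

```text
time_s: 14.15
eef_pos: [0.5436, 0.1223, 0.0767]
eef_rot: [3.141, 0.0, 1.815]
contact_force: [-1.0, 0.7, -0.2]
gripper_width: 0.0432
```

>>> carry_out([
  [[0, 0, 0, 0, 0, 0, -0.1], [0, 0, 0, 0, 0, 0, -0.1], [0, 0, 0, 0, 0, 0, -0.1], [0, 0, 0, 0, 0, 0.0003, -0.1], [0, 0, 0, 0, 0, 0.0006, -0.1], [0, 0, 0, 0, 0, 0.0009, -0.1], [0, 0, 0, 0, 0, 0.0012, -0.1], [0, 0, 0, 0, 0, 0.0015, -0.1], [0, 0, 0, 0, 0, 0.0018, -0.1], [0, 0, 0, 0, 0, 0.002, -0.1]],
])

```text
time_s: 14.98
eef_pos: [0.5431, 0.1226, 0.0742]
eef_rot: [-3.141, 0.0, 1.816]
contact_force: [0.3, 0.9, -1.4]
gripper_width: 0.0431
```

```bash
python3 - <<'E'
from h import *
st();T=pose();w=capture('wrist')
cv2.imwrite('pics/w5.png',w)
print(np.round(T[:3,:3].T@np.array(state()['contact_force']),2))
E
```

```text
{'time_s': 14.9833, 'eef_pos': [0.5431, 0.1226, 0.0742], 'eef_rot': [-3.1414, 0.0, 1.8157], 'contact_force': [0.3074, 0.8512, -1.3825], 'gripper_width': 0.0431, 'joint_pos': [-0.5213, 0.3761, 0.2985, 1.7696, -0.1275, 1.0149, 0.0699]}
[ 0.43 -0.18  0.97]
```

View pics/w5.png

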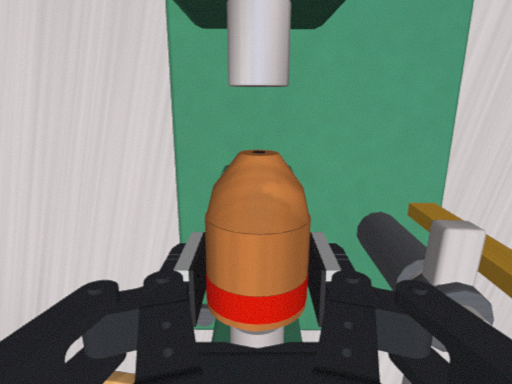

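>>> carry_out([
  [[0, 0, 0, 0, 0, 0.0003, -0.1], [0, 0, 0, 0, 0, 0.0006, -0.1], [0, 0, 0, 0, 0, 0.0009, -0.1], [0, 0, 0, 0, 0, 0.0012, -0.1], [0, 0, 0, 0, 0, 0.0015, -0.1], [0, 0, 0, 0, 0, 0.0018, -0.1], [0, 0, 0, 0, 0, 0.002, -0.1], [0, 0, 0, 0, 0, 0.002, -0.1], [0, 0, 0, 0, 0, 0.002, -0.1], [0, 0, 0, 0, 0, 0.002, -0.1]],
])

```text
time_s: 15.87
eef_pos: [0.5432, 0.1226, 0.0723]
eef_rot: [-3.142, 0.0, 1.816]
contact_force: [0.9, -0.4, -0.6]
gripper_width: 0.043
```

>>> carry_out([
  [[0, 0, 0, 0, 0, 0.0003, -0.1], [0, 0, 0, 0, 0, 0.0006, -0.1], [0, 0, 0, 0, 0, 0.0009, -0.1], [0, 0, 0, 0, 0, 0.0012, -0.1], [0, 0, 0, 0, 0, 0.0015, -0.1], [0, 0, 0, 0, 0, 0.0015, -0.1], [0, 0, 0, 0, 0, 0.0015, -0.1], [0, 0, 0, 0, 0, 0.0015, -0.1], [0, 0, 0, 0, 0, 0.0015, -0.1], [0, 0, 0, 0, 0, 0.0015, -0.1]],
])

```text
time_s: 16.7
eef_pos: [0.5432, 0.1226, 0.0708]
eef_rot: [-3.142, -0.0, 1.816]
contact_force: [0.8, -0.6, 0.3]
gripper_width: 0.0431
```

>>> carry_out([
  [[0, 0, 0, 0, 0, 0.0003, -0.1], [0, 0, 0, 0, 0, 0.0006, -0.1], [0, 0, 0, 0, 0, 0.0009, -0.1], [0, 0, 0, 0, 0, 0.0012, -0.1], [0, 0, 0, 0, 0, 0.0012, -0.1], [0, 0, 0, 0, 0, 0.0012, -0.1], [0, 0, 0, 0, 0, 0.0012, -0.1], [0, 0, 0, 0, 0, 0.0012, -0.1], [0, 0, 0, 0, 0, 0.0012, -0.1], [0, 0, 0, 0, 0, 0.0012, -0.1]],
])

```text
time_s: 17.53
eef_pos: [0.5432, 0.1226, 0.0696]
eef_rot: [-3.142, 0.0, 1.816]
contact_force: [0.5, 0.1, -1.5]
gripper_width: 0.0432
```

>>> carry_out([
  [[0, 0, 0, 0, 0, 0.0003, -0.1], [0, 0, 0, 0, 0, 0.0006, -0.1], [0, 0, 0, 0, 0, 0.0009, -0.1], [0, 0, 0, 0, 0, 0.0012, -0.1], [0, 0, 0, 0, 0, 0.0012, -0.1], [0, 0, 0, 0, 0, 0.0012, -0.1], [0, 0, 0, 0, 0, 0.0012, -0.1], [0, 0, 0, 0, 0, 0.0012, -0.1], [0, 0, 0, 0, 0, 0.0012, -0.1], [0, 0, 0, 0, 0, 0.0012, -0.1]],
])

```text
time_s: 18.37
eef_pos: [0.5432, 0.1226, 0.0684]
eef_rot: [-3.142, 0.0, 1.816]
contact_force: [0.7, -0.6, -1.4]
gripper_width: 0.0429
```

```bash
python3 - <<'E'
from h import *
s=state();print(s['contact_force'],s['eef_pos'])
for i in range(4): capture('wrist'); print(np.round(state()['contact_force'],2))
E
```

```text
[ 0.7453246  -0.56076027 -1.40014201] [0.5431643  0.12255676 0.06837764]
[ 0.01 -0.83 -1.12]
[-0.18 -0.87 -1.16]
[ 0.97  0.73 -0.71]
[ 0.14 -0.34 -1.19]
```

>>> carry_out([
  [[0, 0, 0, 0, 0, 0.0003, -0.1], [0, 0, 0, 0, 0, 0.0006, -0.1], [0, 0, 0, 0, 0, 0.0009, -0.1], [0, 0, 0, 0, 0, 0.0012, -0.1], [0, 0, 0, 0, 0, 0.0012, -0.1], [0, 0, 0, 0, 0, 0.0012, -0.1], [0, 0, 0, 0, 0, 0.0012, -0.1], [0, 0, 0, 0, 0, 0.0012, -0.1], [0, 0, 0, 0, 0, 0.0012, -0.1], [0, 0, 0, 0, 0, 0.0012, -0.1]],
])

```text
time_s: 19.4
eef_pos: [0.5432, 0.1226, 0.0672]
eef_rot: [-3.142, 0.0, 1.816]
contact_force: [-0.2, -0.0, -0.8]
gripper_width: 0.0429
```

>>> carry_out([
  [[0, 0, 0, 0, 0, 0.0003, -0.1], [0, 0, 0, 0, 0, 0.0006, -0.1], [0, 0, 0, 0, 0, 0.0009, -0.1], [0, 0, 0, 0, 0, 0.0012, -0.1], [0, 0, 0, 0, 0, 0.0012, -0.1], [0, 0, 0, 0, 0, 0.0012, -0.1], [0, 0, 0, 0, 0, 0.0012, -0.1], [0, 0, 0, 0, 0, 0.0012, -0.1], [0, 0, 0, 0, 0, 0.0012, -0.1], [0, 0, 0, 0, 0, 0.0012, -0.1]],
])

```text
time_s: 20.23
eef_pos: [0.5432, 0.1226, 0.066]
eef_rot: [-3.142, 0.0, 1.816]
contact_force: [0.1, -0.5, -2.0]
gripper_width: 0.0429
```

>>> carry_out([
  [[0, 0, 0, 0, 0, 0.0003, -0.1], [0, 0, 0, 0, 0, 0.0006, -0.1], [0, 0, 0, 0, 0, 0.0009, -0.1], [0, 0, 0, 0, 0, 0.0012, -0.1], [0, 0, 0, 0, 0, 0.0012, -0.1], [0, 0, 0, 0, 0, 0.0012, -0.1], [0, 0, 0, 0, 0, 0.0012, -0.1], [0, 0, 0, 0, 0, 0.0012, -0.1], [0, 0, 0, 0, 0, 0.0012, -0.1], [0, 0, 0, 0, 0, 0.0012, -0.1]],
])

```text
time_s: 21.07
eef_pos: [0.5433, 0.1226, 0.0652]
eef_rot: [3.141, -0.0, 1.816]
contact_force: [-2.4, -0.1, 5.2]
gripper_width: 0.0428
```

>>> carry_out([
  [[0, 0, 0, 0, -0.0004, -0.0003, -0.1], [0, 0, 0, 0, -0.0004, -0.0006, -0.1], [0, 0, 0, -0.0007, -0.0004, -0.0006, -0.1], [0, 0, 0, -0.0014, -0.0004, -0.0006, -0.1], [0, 0, 0, -0.0021, -0.0004, -0.0006, -0.1], [0, 0, 0, -0.0028, -0.0004, -0.0006, -0.1], [0, 0, 0, -0.0034, -0.0004, -0.0006, -0.1], [0, 0, 0, -0.004, -0.0004, -0.0006, -0.1], [0, 0, 0, -0.004, -0.0004, -0.0006, -0.1], [0, 0, 0, -0.004, -0.0004, -0.0006, -0.1]],
])

```text
time_s: 21.9
eef_pos: [0.544, 0.1186, 0.0655]
eef_rot: [3.141, 0.0, 1.816]
contact_force: [2.7, 2.4, 1.3]
gripper_width: 0.0434
```

```bash
cat >> h.py <<'E'
def tf():
    F=[]
    for i in range(4):
        F.append(pose()[:3,:3].T@np.array(state()['contact_force'])); capture('wrist')
    print('tool force',np.round(np.mean(F,0),2)); st()
E
python3 -c "
from h import *
tf()"
```

```text
tool force [ 1.49  3.22 -0.83]
{'time_s': 22.1, 'eef_pos': [0.5439, 0.1186, 0.0655], 'eef_rot': [3.1413, 0.0, 1.8157], 'contact_force': [2.6053, 2.6399, 1.4074], 'gripper_width': 0.0431, 'joint_pos': [-0.5134, 0.3865, 0.298, 1.7778, -0.1322, 0.9965, 0.0808]}
```

>>> carry_out([
  [[0, 0, 0, 0, 0.0002, -0.0001, -0.1], [0, 0, 0, -0.0005, 0.0002, -0.0001, -0.1], [0, 0, 0, -0.001, 0.0002, -0.0001, -0.1], [0, 0, 0, -0.0015, 0.0002, -0.0001, -0.1], [0, 0, 0, -0.002, 0.0002, -0.0001, -0.1], [0, 0, 0, -0.0024, 0.0002, -0.0001, -0.1], [0, 0, 0, -0.0028, 0.0002, -0.0001, -0.1], [0, 0, 0, -0.003, 0.0002, -0.0001, -0.1], [0, 0, 0, -0.003, 0.0002, -0.0001, -0.1], [0, 0, 0, -0.003, 0.0002, -0.0001, -0.1]],
])

```text
time_s: 22.93
eef_pos: [0.5444, 0.1167, 0.0655]
eef_rot: [-3.141, -0.001, 1.817]
contact_force: [0.5, 5.9, 1.9]
gripper_width: 0.0428
```

```bash
python3 -c "
from h import *
tf()"
```

```text
tool force [ 5.67  2.03 -1.63]
{'time_s': 23.1333, 'eef_pos': [0.5444, 0.1167, 0.0655], 'eef_rot': [-3.1415, -0.001, 1.8166], 'contact_force': [1.4429, 5.1547, 1.3025], 'gripper_width': 0.043, 'joint_pos': [-0.5092, 0.387, 0.2982, 1.777, -0.1335, 0.9973, 0.0867]}
```

>>> carry_out([
  [[0, 0, 0, 0.0003, 0.0002, 0, -0.1], [0, 0, 0, 0.0006, 0.0004, 0, -0.1], [0, 0, 0, 0.0006, 0.0004, 0, -0.1], [0, 0, 0, 0.0006, 0.0004, 0, -0.1], [0, 0, 0, 0.0006, 0.0004, 0, -0.1], [0, 0, 0, 0.0006, 0.0004, 0, -0.1], [0, 0, 0, 0.0006, 0.0004, 0, -0.1], [0, 0, 0, 0.0006, 0.0004, 0, -0.1], [0, 0, 0, 0.0006, 0.0004, 0, -0.1], [0, 0, 0, 0.0006, 0.0004, 0, -0.1]],
])

```text
time_s: 23.97
eef_pos: [0.5445, 0.1167, 0.0654]
eef_rot: [-3.141, -0.0, 1.816]
contact_force: [-2.1, 5.4, 3.3]
gripper_width: 0.043
```

```bash
python3 -c "
from h import *
tf()"
```

```text
tool force [ 5.39 -0.64 -3.57]
{'time_s': 24.1667, 'eef_pos': [0.5445, 0.1167, 0.0654], 'eef_rot': [-3.1408, -0.0004, 1.816], 'contact_force': [-1.2833, 5.5746, 3.3426], 'gripper_width': 0.0432, 'joint_pos': [-0.5097, 0.3878, 0.2985, 1.7763, -0.1332, 0.9979, 0.0856]}
```

>>> carry_out([
  [[0, 0, 0, 0.0002, 0, -0.0002, -0.1], [0, 0, 0, 0.0005, 0, -0.0005, -0.1], [0, 0, 0, 0.0005, 0, -0.0005, -0.1], [0, 0, 0, 0.0005, 0, -0.0005, -0.1], [0, 0, 0, 0.0005, 0, -0.0005, -0.1], [0, 0, 0, 0.0005, 0, -0.0005, -0.1], [0, 0, 0, 0.0005, 0, -0.0005, -0.1], [0, 0, 0, 0.0005, 0, -0.0005, -0.1], [0, 0, 0, 0.0005, 0, -0.0005, -0.1], [0, 0, 0, 0.0005, 0, -0.0005, -0.1]],
])

```text
time_s: 25.0
eef_pos: [0.5445, 0.1167, 0.0657]
eef_rot: [-3.141, 0.0, 1.816]
contact_force: [-1.1, 3.0, -2.8]
gripper_width: 0.0432
```

```bash
python3 -c "
from h import *
tf()
print(go(.5445,.1167,.0654))"
```

```text
tool force [ 3.27 -0.62  2.6 ]
{'time_s': 25.2, 'eef_pos': [0.5445, 0.1167, 0.0658], 'eef_rot': [-3.1409, 0.0001, 1.8155], 'contact_force': [-1.3895, 2.7752, -3.4159], 'gripper_width': 0.0429, 'joint_pos': [-0.5104, 0.3872, 0.2989, 1.776, -0.1326, 0.9987, 0.0843]}
turn [0 0 0] shift [-0.     -0.      0.0004]
None
```

>>> carry_out([
  [[0, 0, 0, 0, 0, 0.0002, -0.1], [0, 0, 0, 0, 0, 0.0002, -0.1], [0, 0, 0, 0, 0, 0.0002, 0.0], [0, 0, 0, 0, 0, 0.0002, 0.1], [0, 0, 0, 0, 0, 0.0002, 0.3], [0, 0, 0, 0, 0, 0.0002, 0.3], [0, 0, 0, 0, 0, 0.0002, 0.3], [0, 0, 0, 0, 0, 0.0002, 0.3], [0, 0, 0, 0, 0, -0.005, 0.3], [0, 0, 0, 0, 0, -0.025, 0.3]],
])

```text
time_s: 26.03
eef_pos: [0.5428, 0.1163, 0.0887]
eef_rot: [-3.136, 0.001, 1.816]
contact_force: [0.6, 0.3, -0.6]
gripper_width: 0.0554
```

>>> carry_out([
  [[0, 0, 0, 0, 0, -0.035, 0.3], [0, 0, 0, 0, 0, -0.07, 0.3], [0, 0, 0, 0, 0, -0.1, 0.3], [0, 0, 0, -0.03, 0, -0.12, 0.3], [0, 0, 0, -0.06, 0, -0.12, 0.3], [0, 0, 0, -0.085, 0, -0.12, 0.3], [0, 0, 0, -0.09, 0, -0.12, 0.3], [0, 0, 0, -0.09, 0, -0.12, 0.3], [0, 0, 0, -0.09, 0, -0.12, 0.3], [0, 0, 0, -0.09, 0, -0.12, 0.3]],
])

```text
time_s: 26.87
eef_pos: [0.5663, 0.0312, 0.2108]
eef_rot: [-3.141, -0.001, 1.818]
contact_force: [0.2, 0.8, 0.2]
gripper_width: 0.0559
```

```bash
python3 - <<'E'
from h import *
st();T=pose();w=capture('wrist')
for n,z in (('post',.101),('knob',.127),('top',.073),('top_crown',.073)):
    for r in spot_point(n,'wrist')[:2]:
        print(n,np.round(r['pixel'],1),round(r['confidence'],2),np.round(onz('wrist',r['pixel'],z,T),4))
cv2.imwrite('pics/w6f.png',w)
cv2.imwrite('pics/w6.png',cv2.resize(w[:230,130:450],(800,575),interpolation=cv2.INTER_CUBIC))
go(.6455,-.0045,.2,104+45)
E
```

```text
{'time_s': 26.8667, 'eef_pos': [0.5663, 0.0312, 0.2108], 'eef_rot': [-3.1412, -0.0008, 1.8176], 'contact_force': [0.2105, 0.7776, 0.2104], 'gripper_width': 0.0559, 'joint_pos': [-0.413, 0.276, 0.373, 1.5804, -0.1038, 1.3052, 0.2213]}
post [364.   78.1] 0.82 [0.6206 0.1258 0.101 ]
top [ 19.1 227. ] 0.91 [ 0.3755 -0.063   0.073 ]
top [259.9  66.5] 0.84 [0.5474 0.1175 0.073 ]
top_crown [ 47.4 220.3] 0.91 [ 0.399  -0.0506  0.073 ]
top_crown [311.6 261.1] 0.87 [ 0.6337 -0.0318  0.073 ]
turn [-1.000e-02 -2.000e-02 -4.488e+01] shift [-0.0533  0.0681  0.0109]
```

View pics/w6.png

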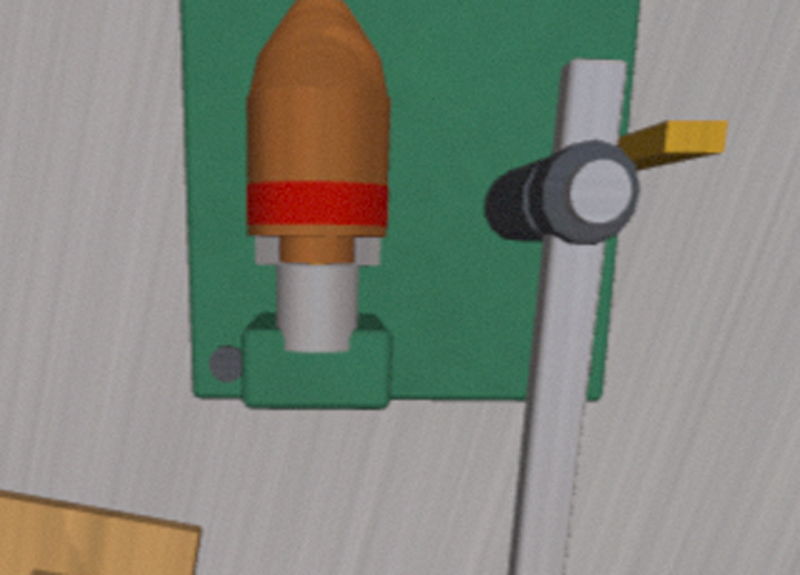

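```bash
python3 - <<'E'
from h import *
w=cv2.imread('pics/w6f.png');T=pose()
for c in (252,257,262):
    print(c,[tuple(w[r,c-1:c+2].mean(0).astype(int).tolist()) for r in range(88,112)])
O=np.array([.6195,.1265])-.075*np.array([.9706,.2408]); ax=np.array([-.2408,.9706])
for r,z in ((93.6,.095),(105.6,.085),(105.6,.088)): print(r,(onz('wrist',(257,r),z,T)[:2]-O)@ax)
E
```

```text
252 [(5, 18, 170), (27, 47, 168), (44, 87, 154), (43, 93, 152), (50, 97, 155), (46, 94, 152), (39, 81, 131), (47, 91, 149), (44, 92, 150), (45, 92, 152), (45, 92, 151), (47, 93, 151), (46, 91, 153), (47, 94, 154), (48, 92, 152), (44, 92, 152), (45, 91, 149), (88, 100, 119), (135, 134, 140), (153, 151, 155), (156, 155, 159), (152, 152, 157), (153, 153, 157), (152, 150, 154)]
257 [(8, 24, 172), (22, 46, 166), (44, 86, 149), (47, 94, 148), (48, 94, 148), (47, 91, 146), (38, 79, 128), (49, 90, 145), (50, 93, 148), (46, 92, 147), (48, 93, 149), (50, 94, 149), (45, 92, 147), (46, 90, 147), (48, 91, 148), (47, 92, 149), (43, 93, 147), (66, 112, 151), (139, 140, 146), (161, 156, 156), (161, 156, 156), (162, 157, 158), (163, 159, 160), (160, 157, 158)]
262 [(9, 22, 171), (20, 42, 162), (46, 88, 150), (49, 93, 146), (47, 92, 146), (46, 89, 146), (45, 88, 144), (42, 86, 142), (44, 87, 143), (39, 84, 140), (43, 85, 143), (43, 86, 142), (42, 87, 140), (46, 87, 143), (44, 86, 141), (41, 86, 143), (42, 85, 140), (79, 92, 116), (131, 132, 135), (147, 146, 148), (150, 150, 153), (150, 149, 153), (148, 149, 153), (149, 149, 152)]
93.6 -0.012496268616363437
105.6 -0.021273997050571408
105.6 -0.02118763881001381
```

>>> carry_out([
  [[0, 0, 0, 0.03, 0, 0, -0.3], [0, 0, 0, 0.07, 0, 0, -0.3], [0, 0, 0, 0.11, 0, 0, -0.3], [0, 0, 0, 0.135, 0, 0.01, -0.3], [0, 0, 0, 0.142, 0, 0.04, -0.3], [0, 0, 0, 0.142, 0, 0.075, -0.3], [0, 0, 0, 0.142, 0, 0.11, -0.3], [0, 0, 0, 0.142, 0, 0.13, -0.3], [0, 0, 0, 0.142, 0, 0.14, -0.3], [0, 0, 0, 0.142, 0, 0.143, -0.3]],
])

```text
time_s: 27.95
eef_pos: [0.5309, 0.1672, 0.0662]
eef_rot: [-3.138, 0.001, 1.816]
contact_force: [-0.0, 0.4, 0.3]
gripper_width: 0.0297
```

>>> carry_out([
  [[0, 0, 0, 0, 0, 0, -0.3], [0, 0, 0, 0, 0, 0, -0.3], [0, 0, 0, -0.001, 0, 0, -0.3], [0, 0, 0, -0.002, 0, 0, -0.3], [0, 0, 0, -0.003, 0, 0, -0.3], [0, 0, 0, -0.004, 0, 0, -0.3], [0, 0, 0, -0.005, 0, 0, -0.3], [0, 0, 0, -0.0055, 0, 0, -0.3], [0, 0, 0, -0.006, 0, 0, -0.3], [0, 0, 0, -0.006, 0, 0, -0.3]],
])

```text
time_s: 28.78
eef_pos: [0.5336, 0.162, 0.0681]
eef_rot: [3.141, -0.001, 1.816]
contact_force: [-0.5, 3.1, 1.6]
gripper_width: 0.0298
```

```bash
python3 - <<'E'
from h import *
T=pose();w=capture('wrist');tf()
cv2.imwrite('pics/w7.png',w)
go(.5445,.1167,.068)
E
```

```text
tool force [ 2.52 -0.57 -1.9 ]
{'time_s': 29.0333, 'eef_pos': [0.5336, 0.1619, 0.068], 'eef_rot': [3.1416, -0.0003, 1.816], 'contact_force': [-0.1595, 2.8607, 1.56], 'gripper_width': 0.03, 'joint_pos': [-0.574, 0.3836, 0.2747, 1.7719, -0.1211, 1.0024, -0.0078]}
turn [0 0 0] shift [-0.0465 -0.0004  0.    ]
```

View pics/w7.png

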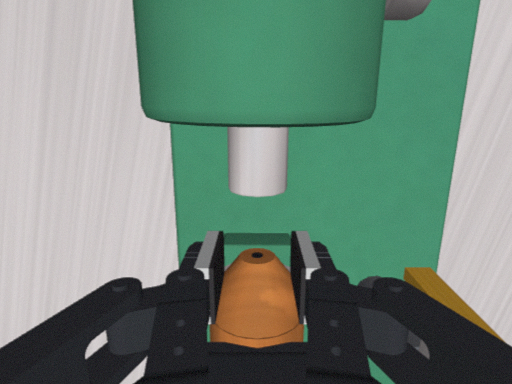

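>>> carry_out([
  [[0, 0, 0, -0.0002, 0, 0, -0.3], [0, 0, 0, -0.0004, 0, 0, -0.3], [0, 0, 0, -0.0005, 0, 0, -0.3], [0, 0, 0, -0.0005, 0, 0, -0.3], [0, 0, 0, -0.0005, 0, 0, -0.3], [0, 0, 0, -0.0005, 0, 0, -0.3], [0, 0, 0, -0.0005, 0, 0, -0.3], [0, 0, 0, -0.0005, 0, 0, -0.3], [0, 0, 0, -0.0005, 0, 0, -0.3], [0, 0, 0, -0.0005, 0, 0, -0.3]],
])

```text
time_s: 29.87
eef_pos: [0.5337, 0.1615, 0.068]
eef_rot: [-3.142, -0.0, 1.816]
contact_force: [-2.0, 5.4, 1.8]
gripper_width: 0.0299
```

```bash
python3 - <<'E'
from h import *
tf()
E
```

```text
tool force [ 4.76 -0.57 -1.56]
{'time_s': 30.0667, 'eef_pos': [0.5337, 0.1615, 0.068], 'eef_rot': [-3.1416, -0.0004, 1.8161], 'contact_force': [-0.6152, 4.4735, 1.7234], 'gripper_width': 0.0298, 'joint_pos': [-0.5733, 0.3836, 0.2747, 1.7721, -0.1213, 1.0023, -0.0068]}
```

>>> carry_out([
  [[0, 0, 0, 0.0005, 0, 0, -0.3], [0, 0, 0, 0.001, 0, 0, -0.3], [0, 0, 0, 0.003, 0, 0, -0.3], [0, 0, 0, 0.006, 0, 0, -0.3], [0, 0, 0, 0.008, 0, -0.005, -0.3], [0, 0, 0, 0.008, 0, -0.03, -0.3], [0, 0, 0, 0.008, 0, -0.065, 0.2], [0, 0, 0, 0.008, 0, -0.1, 0.2], [0, 0, 0, -0.03, 0, -0.132, 0.2], [0, 0, 0, -0.07, 0, -0.142, 0.2]],
])

```text
time_s: 30.9
eef_pos: [0.5501, 0.1028, 0.2123]
eef_rot: [3.136, -0.001, 1.823]
contact_force: [1.6, -0.3, 0.0]
gripper_width: 0.0516
```

>>> carry_out([
  [[0, 0, 0, -0.03, 0, 0, 0.2], [0, 0, 0, -0.06, 0, 0, 0.2], [0, 0, 0, -0.064, 0, 0, 0.2], [0, 0, 0, -0.064, 0, 0, 0.2], [0, 0, 0, -0.064, 0, 0, 0.2], [0, 0, 0, -0.064, 0, 0, 0.2], [0, 0, 0, -0.064, 0, 0, 0.2], [0, 0, 0, -0.064, 0, 0, 0.2], [0, 0, 0, -0.064, 0, 0, 0.2], [0, 0, 0, -0.064, 0, 0, 0.2]],
])

```text
time_s: 31.73
eef_pos: [0.5645, 0.038, 0.2078]
eef_rot: [-3.141, -0.0, 1.817]
contact_force: [0.4, -0.3, 0.6]
gripper_width: 0.0511
```

```bash
python3 - <<'E'
from h import *
st();T=pose();w=capture('wrist');cv2.imwrite('pics/w8f.png',w)
for r in spot_point('knob','wrist')[:2]: print('knob',r['pixel'],r['confidence'],onz('wrist',r['pixel'],.127,T))
for c in (252,257,262):
    print(c,[tuple(w[r,c-1:c+2].mean(0).astype(int).tolist()) for r in range(86,112)])
go(.6452,-.0047,.2,148)
go(.6452,-.0047,.112,148)
E
```

```text
{'time_s': 31.7333, 'eef_pos': [0.5645, 0.038, 0.2078], 'eef_rot': [-3.1414, -0.0001, 1.8166], 'contact_force': [0.4044, -0.2832, 0.5994], 'gripper_width': 0.0511, 'joint_pos': [-0.4248, 0.2744, 0.3711, 1.589, -0.1022, 1.2976, 0.207]}
252 [(4, 13, 171), (5, 12, 172), (8, 19, 173), (12, 23, 175), (0, 12, 170), (6, 19, 173), (6, 17, 173), (13, 23, 175), (1, 17, 172), (8, 19, 173), (10, 19, 173), (1, 11, 170), (5, 19, 173), (11, 24, 172), (31, 62, 167), (46, 92, 158), (50, 100, 158), (49, 96, 156), (46, 94, 154), (45, 93, 154), (44, 93, 153), (46, 94, 155), (48, 93, 156), (49, 94, 155), (44, 95, 154), (45, 94, 154)]
257 [(4, 17, 172), (5, 18, 172), (13, 19, 173), (12, 22, 174), (1, 18, 172), (2, 20, 173), (7, 19, 174), (10, 18, 173), (8, 18, 172), (6, 20, 173), (8, 18, 172), (0, 14, 170), (7, 19, 173), (16, 29, 175), (29, 59, 164), (46, 92, 153), (49, 95, 152), (47, 95, 151), (49, 94, 151), (49, 95, 151), (46, 92, 150), (50, 94, 151), (48, 94, 152), (48, 94, 151), (47, 95, 152), (47, 94, 151)]
262 [(11, 25, 173), (5, 20, 173), (11, 20, 173), (3, 15, 173), (2, 15, 172), (2, 21, 173), (7, 16, 173), (8, 17, 173), (3, 14, 171), (7, 21, 172), (12, 20, 175), (17, 25, 175), (13, 22, 174), (7, 25, 174), (32, 60, 163), (45, 89, 150), (50, 94, 150), (46, 90, 148), (44, 90, 146), (44, 87, 144), (45, 89, 145), (44, 89, 145), (44, 89, 144), (44, 88, 145), (44, 87, 145), (40, 86, 143)]
turn [-1.000e-02 -0.000e+00 -4.395e+01] shift [-0.0606  0.0679  0.0078]
turn [-1.000e-02 -0.000e+00 -4.395e+01] shift [-0.0606  0.0679  0.0958]
```

```bash
python3 - <<'E'
import cv2
w=cv2.imread('pics/w8f.png')
for c in (250,253,256,257,258,261,264):
    print(c,[tuple(w[r,c].tolist()) for r in range(112,121)])
w=cv2.imread('pics/w6f.png'); print('before')
for c in (250,253,256,257,258,261,264):
    print(c,[tuple(w[r,c].tolist()) for r in range(102,109)])
E
```

```text
250 [(48, 91, 151), (40, 91, 148), (52, 92, 151), (95, 110, 133), (148, 146, 153), (157, 152, 156), (152, 152, 156), (151, 153, 156), (155, 152, 161)]
253 [(48, 94, 157), (52, 97, 158), (50, 93, 153), (96, 109, 135), (153, 154, 157), (158, 158, 160), (155, 157, 158), (155, 155, 159), (158, 158, 160)]
256 [(49, 98, 155), (46, 97, 155), (51, 94, 153), (96, 116, 142), (158, 156, 159), (163, 159, 160), (162, 159, 158), (163, 160, 163), (167, 163, 164)]
257 [(47, 92, 149), (46, 94, 154), (48, 91, 149), (95, 115, 147), (156, 152, 156), (163, 161, 161), (165, 161, 162), (163, 160, 163), (164, 161, 161)]
258 [(49, 94, 151), (51, 94, 153), (46, 93, 149), (91, 112, 143), (159, 155, 161), (165, 160, 161), (163, 160, 162), (164, 161, 162), (161, 159, 162)]
261 [(47, 89, 148), (39, 88, 144), (44, 87, 144), (88, 107, 139), (150, 150, 156), (158, 157, 161), (152, 153, 156), (157, 156, 159), (154, 154, 157)]
264 [(39, 82, 136), (42, 85, 138), (44, 84, 134), (95, 104, 126), (140, 142, 146), (146, 147, 150), (142, 140, 149), (141, 142, 148), (145, 144, 149)]
before
250 [(47, 90, 149), (45, 92, 148), (47, 89, 147), (95, 98, 112), (134, 135, 135), (147, 149, 153), (152, 149, 154)]
253 [(50, 95, 156), (43, 94, 155), (44, 94, 152), (71, 97, 124), (134, 135, 141), (155, 153, 157), (156, 153, 159)]
256 [(49, 90, 149), (49, 93, 150), (49, 97, 152), (65, 114, 153), (139, 140, 147), (159, 154, 152), (162, 157, 156)]
257 [(52, 95, 152), (45, 93, 148), (45, 92, 146), (67, 116, 153), (140, 140, 146), (166, 160, 161), (161, 157, 156)]
258 [(43, 89, 145), (48, 91, 149), (36, 90, 145), (66, 108, 147), (139, 140, 147), (158, 155, 156), (161, 156, 156)]
261 [(49, 88, 144), (41, 88, 143), (45, 87, 144), (73, 91, 115), (133, 135, 139), (152, 150, 150), (154, 154, 157)]
264 [(38, 78, 133), (37, 77, 133), (46, 83, 132), (88, 97, 119), (125, 126, 134), (138, 139, 144), (144, 142, 148)]
```

>>> carry_out([
  [[0, 0, -6, -0.01, 0.01, 0, 0.2], [0, 0, -13, -0.02, 0.025, 0, 0.2], [0, 0, -20, -0.035, 0.04, 0, 0.2], [0, 0, -27, -0.045, 0.052, 0, 0.2], [0, 0, -34, -0.055, 0.062, 0, 0.2], [0, 0, -40, -0.0606, 0.068, 0, 0.2], [0, 0, -44, -0.0606, 0.068, 0, 0.2], [0, 0, -44, -0.0606, 0.068, 0.005, 0.2], [0, 0, -44, -0.0606, 0.068, 0.02, 0.2], [0, 0, -44, -0.0606, 0.068, 0.03, 0.2]],
])

```text
time_s: 32.67
eef_pos: [0.645, -0.0047, 0.1767]
eef_rot: [-3.141, -0.001, 2.581]
contact_force: [-0.7, 0.2, -0.8]
gripper_width: 0.051
```

```bash
python3 - <<'E'
from h import *
st();T=pose();w=capture('wrist');cv2.imwrite('pics/w9.png',w)
for r in spot_point('knob','wrist')[:2]+search_frame('knob','wrist')[:1]: print('knob',r['pixel'],r['confidence'],onz('wrist',r['pixel'],.127,T))
go(.6452,-.0047,.112,148)
E
```

```text
{'time_s': 32.6667, 'eef_pos': [0.645, -0.0047, 0.1767], 'eef_rot': [-3.1415, -0.0005, 2.5812], 'contact_force': [-0.7441, 0.1928, -0.8246], 'gripper_width': 0.051, 'joint_pos': [-0.2287, 0.4619, 0.2662, 1.4, -0.1223, 1.2964, 1.0545]}
knob [257.0, 213.8] 0.61 [ 0.64627324 -0.00544695  0.127     ]
knob [337.3, 124.4] 0.85 [0.62545343 0.06016848 0.127     ]
turn [-0.09 -0.14 -0.03] shift [-0.0009  0.0005  0.0645]
```

View pics/w9.png

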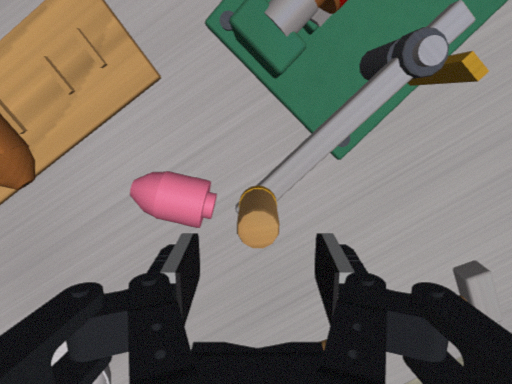

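>>> carry_out([
  [[0, 0, 0, 0, 0.0004, 0.02, 0.2], [0, 0, 0, 0, 0.0004, 0.04, 0.2], [0, 0, 0, 0, 0.0004, 0.055, 0.2], [0, 0, 0, 0, 0.0004, 0.062, 0.2], [0, 0, 0, 0, 0.0004, 0.064, 0.2], [0, 0, 0, 0, 0.0004, 0.064, 0.2], [0, 0, 0, 0, 0.0004, 0.064, -0.5], [0, 0, 0, 0, 0.0004, 0.064, -0.9], [0, 0, 0, 0, 0.0004, 0.064, -0.9], [0, 0, 0, 0, 0.0004, 0.064, -0.9]],
], grip_force=50)

```text
time_s: 33.65
eef_pos: [0.6464, -0.0049, 0.1152]
eef_rot: [3.14, 0.002, 2.583]
contact_force: [-0.6, -1.0, 4.1]
gripper_width: 0.023
```

>>> carry_out([
  [[0, 0, 0, 0, 0, 0, -0.9], [0, 0, 0, 0, 0, 0, -0.9], [0, 0, 0, 0, 0, -0.003, -0.9], [0, 0, 0, 0, 0, -0.007, -0.9], [0, 0, 0, 0, 0, -0.011, -0.9], [0, 0, 0, 0, 0, -0.015, -0.9], [0, 0, 0, 0, 0, -0.02, -0.9], [0, 0, 0, 0, 0, -0.024, -0.9], [0, 0, 0, 0, 0, -0.028, -0.9], [0, 0, 0, 0, 0, -0.028, -0.9]],
])

```text
time_s: 34.48
eef_pos: [0.6455, -0.0045, 0.1424]
eef_rot: [3.142, -0.0, 2.584]
contact_force: [1.6, -0.8, -10.2]
gripper_width: 0.0228
```

```bash
python3 - <<'E'
from h import *
tf(); P=(.6195,.1265)
T=pose();print(np.hypot(*(T[:2,3]-P)), np.degrees(np.arctan2(T[1,3]-P[1],T[0,3]-P[0])))
arc(np.radians(-np.arange(1,11)*6.4),P)
E
```

```text
tool force [-2.37  0.6  10.51]
{'time_s': 34.6833, 'eef_pos': [0.6453, -0.0045, 0.1414], 'eef_rot': [-3.1412, -0.0005, 2.5837], 'contact_force': [2.3593, -0.4849, -11.0404], 'gripper_width': 0.0226, 'joint_pos': [-0.2265, 0.487, 0.2608, 1.4439, -0.1284, 1.228, 1.0615]}
0.13356493882774284 -78.84858303196636
[0, 0, np.float64(6.4), np.float64(0.0114), np.float64(-0.0096)], [0, 0, np.float64(12.8), np.float64(0.0239), np.float64(-0.0178)], [0, 0, np.float64(19.2), np.float64(0.0371), np.float64(-0.0246)], [0, 0, np.float64(25.6), np.float64(0.0511), np.float64(-0.0299)], [0, 0, np.float64(32.0), np.float64(0.0655), np.float64(-0.0336)], [0, 0, np.float64(38.4), np.float64(0.0803), np.float64(-0.0356)], [0, 0, np.float64(44.8), np.float64(0.0952), np.float64(-0.036)], [0, 0, np.float64(51.2), np.float64(0.1101), np.float64(-0.0347)], [0, 0, np.float64(57.6), np.float64(0.1247), np.float64(-0.0318)], [0, 0, np.float64(64.0), np.float64(0.1389), np.float64(-0.0273)],
```

>>> carry_out([
  [[0, 0, 6.4, 0.0114, -0.0096, 0, -0.9], [0, 0, 12.8, 0.0239, -0.0178, 0, -0.9], [0, 0, 19.2, 0.0371, -0.0246, 0, -0.9], [0, 0, 25.6, 0.0511, -0.0299, 0, -0.9], [0, 0, 32, 0.0655, -0.0336, 0, -0.9], [0, 0, 38.4, 0.0803, -0.0356, 0, -0.9], [0, 0, 44.8, 0.0952, -0.036, 0, -0.9], [0, 0, 51.2, 0.1101, -0.0347, 0, -0.9], [0, 0, 57.6, 0.1247, -0.0318, 0, -0.9], [0, 0, 64, 0.1389, -0.0273, 0, -0.9]],
])

```text
time_s: 35.52
eef_pos: [0.5125, 0.0461, 0.1419]
eef_rot: [3.141, -0.0, 1.461]
contact_force: [4.3, 1.1, -11.2]
gripper_width: 0.0225
```

```bash
python3 - <<'E'
from h import *
st(); P=(.6195,.1265)
T=pose();print(np.hypot(*(T[:2,3]-P)), np.degrees(np.arctan2(T[1,3]-P[1],T[0,3]-P[0])))
arc(np.radians(-np.array([5,10,14,18,20,22,23,24,25])),P)
print(np.degrees(np.arctan2(.0954-P[1],.4893-P[0])))
E
```

```text
{'time_s': 35.5167, 'eef_pos': [0.5125, 0.0461, 0.1419], 'eef_rot': [3.1415, -0.0004, 1.4608], 'contact_force': [4.2691, 1.1187, -11.2126], 'gripper_width': 0.0225, 'joint_pos': [-0.5193, 0.2181, 0.423, 1.8133, -0.0987, 1.1305, -0.173]}
0.13385630680772292 -143.0628479550139
[0, 0, np.float64(5.0), np.float64(0.0088), np.float64(-0.0076)], [0, 0, np.float64(10.0), np.float64(0.0183), np.float64(-0.0144)], [0, 0, np.float64(14.0), np.float64(0.0263), np.float64(-0.0193)], [0, 0, np.float64(18.0), np.float64(0.0346), np.float64(-0.0236)], [0, 0, np.float64(20.0), np.float64(0.0389), np.float64(-0.0255)], [0, 0, np.float64(22.0), np.float64(0.0432), np.float64(-0.0273)], [0, 0, np.float64(23.0), np.float64(0.0454), np.float64(-0.0281)], [0, 0, np.float64(24.0), np.float64(0.0476), np.float64(-0.0289)], [0, 0, np.float64(25.0), np.float64(0.0498), np.float64(-0.0296)], 
-166.56586431989112
```

>>> carry_out([
  [[0, 0, 5, 0.0088, -0.0076, 0, -0.9], [0, 0, 10, 0.0183, -0.0144, 0, -0.9], [0, 0, 14, 0.0263, -0.0193, 0, -0.9], [0, 0, 18, 0.0346, -0.0236, 0, -0.9], [0, 0, 20, 0.0389, -0.0255, 0, -0.9], [0, 0, 22, 0.0432, -0.0273, 0, -0.9], [0, 0, 23, 0.0454, -0.0281, 0, -0.9], [0, 0, 24, 0.0476, -0.0289, 0, -0.9], [0, 0, 24, 0.0476, -0.0289, 0, -0.9], [0, 0, 24, 0.0476, -0.0289, 0, -0.9]],
])

```text
time_s: 36.35
eef_pos: [0.4893, 0.0959, 0.1418]
eef_rot: [-3.141, 0.0, 1.048]
contact_force: [1.1, -0.9, -11.4]
gripper_width: 0.0229
```

```bash
python3 - <<'E'
from h import *
tf(); P=(.6195,.1265)
T=pose();print(np.degrees(np.arctan2(T[1,3]-P[1],T[0,3]-P[0])))
arc(np.radians(-np.array([1,2])),P)
E
```

```text
tool force [-0.47  2.06 11.42]
{'time_s': 36.55, 'eef_pos': [0.4893, 0.0959, 0.1417], 'eef_rot': [-3.1412, 0.0003, 1.0478], 'contact_force': [1.161, -0.9576, -11.1543], 'gripper_width': 0.0226, 'joint_pos': [-0.6415, 0.1836, 0.432, 1.8529, -0.0848, 1.1235, -0.7021]}
-166.7743249794993
[0, 0, np.float64(1.0), np.float64(0.0017), np.float64(-0.0016)], [0, 0, np.float64(2.0), np.float64(0.0035), np.float64(-0.0031)],
```

>>> carry_out([
  [[0, 0, 0.5, 0.0008, -0.0008, 0, -0.9], [0, 0, 1, 0.0014, -0.0013, 0, -0.9], [0, 0, 1, 0.0017, -0.0016, 0, -0.9], [0, 0, 1, 0.0017, -0.0016, 0, -0.9], [0, 0, 1, 0.0017, -0.0016, 0, -0.9], [0, 0, 1, 0.0017, -0.0016, 0, -0.9], [0, 0, 1, 0.0017, -0.0016, 0, -0.9], [0, 0, 1, 0.0017, -0.0016, 0, -0.9], [0, 0, 1, 0.0017, -0.0016, 0, -0.9], [0, 0, 1, 0.0017, -0.0016, 0, -0.9]],
])

```text
time_s: 37.38
eef_pos: [0.4892, 0.0965, 0.1417]
eef_rot: [3.14, 0.002, 1.029]
contact_force: [1.7, -7.8, -10.9]
gripper_width: 0.0227
```

```bash
python3 - <<'E'
from h import *
tf(); P=(.6195,.1265)
T=pose();print(np.degrees(np.arctan2(T[1,3]-P[1],T[0,3]-P[0])))
E
```

```text
tool force [-5.61  5.26 11.  ]
{'time_s': 37.5833, 'eef_pos': [0.4892, 0.0965, 0.1418], 'eef_rot': [3.1404, 0.0019, 1.0289], 'contact_force': [2.0658, -8.0644, -9.9507], 'gripper_width': 0.0224, 'joint_pos': [-0.6459, 0.1834, 0.4336, 1.8532, -0.0827, 1.1234, -0.7247]}
-167.04811252198272
```

>>> carry_out([
  [[0, 0, 0, -0.0008, 0.0008, 0.001, -0.9], [0, 0, 0, -0.0008, 0.0008, 0.003, -0.9], [0, 0, 0, -0.0008, 0.0008, 0.005, -0.9], [0, 0, 0, -0.0008, 0.0008, 0.007, -0.9], [0, 0, 0, -0.0008, 0.0008, 0.009, -0.9], [0, 0, 0, -0.0008, 0.0008, 0.011, -0.9], [0, 0, 0, -0.0008, 0.0008, 0.013, -0.9], [0, 0, 0, -0.0008, 0.0008, 0.0145, -0.9], [0, 0, 0, -0.0008, 0.0008, 0.0155, -0.9], [0, 0, 0, -0.0008, 0.0008, 0.016, -0.9]],
])

```text
time_s: 38.42
eef_pos: [0.4892, 0.0964, 0.1257]
eef_rot: [3.141, 0.001, 1.03]
contact_force: [0.5, -6.4, -8.7]
gripper_width: 0.0227
```

>>> carry_out([
  [[0, 0, 0, 0, 0, 0.0004, -0.9], [0, 0, 0, 0, 0, 0.0008, -0.9], [0, 0, 0, 0, 0, 0.0012, -0.9], [0, 0, 0, 0, 0, 0.0016, -0.9], [0, 0, 0, 0, 0, 0.002, -0.9], [0, 0, 0, 0, 0, 0.0023, -0.9], [0, 0, 0, 0, 0, 0.0026, -0.9], [0, 0, 0, 0, 0, 0.0028, -0.9], [0, 0, 0, 0, 0, 0.003, -0.9], [0, 0, 0, 0, 0, 0.003, -0.9]],
])

```text
time_s: 39.25
eef_pos: [0.4892, 0.0964, 0.1229]
eef_rot: [3.141, 0.001, 1.03]
contact_force: [0.7, -5.5, -7.4]
gripper_width: 0.0227
```

```bash
python3 - <<'E'
from h import *
tf()
E
```

```text
tool force [-5.28  3.17  7.78]
{'time_s': 39.45, 'eef_pos': [0.4892, 0.0964, 0.1229], 'eef_rot': [3.1412, 0.0011, 1.0298], 'contact_force': [0.6926, -6.1159, -8.699], 'gripper_width': 0.0227, 'joint_pos': [-0.6401, 0.205, 0.4315, 1.8755, -0.0953, 1.0819, -0.7127]}
```

>>> carry_out([
  [[0, 0, 0, 0, 0, 0.0003, -0.9], [0, 0, 0, 0, 0, 0.0006, -0.9], [0, 0, 0, 0, 0, 0.0009, -0.9], [0, 0, 0, 0, 0, 0.0012, -0.9], [0, 0, 0, 0, 0, 0.0014, -0.9], [0, 0, 0, 0, 0, 0.0016, -0.9], [0, 0, 0, 0, 0, 0.0018, -0.9], [0, 0, 0, 0, 0, 0.002, -0.9], [0, 0, 0, 0, 0, 0.002, -0.9], [0, 0, 0, 0, 0, 0.002, -0.9]],
])

```text
time_s: 40.28
eef_pos: [0.4892, 0.0964, 0.1209]
eef_rot: [3.141, 0.001, 1.03]
contact_force: [0.0, -6.2, -7.8]
gripper_width: 0.0227
```

```bash
python3 - <<'E'
from h import *
tf()
E
```

```text
tool force [-5.71  2.86  7.7 ]
{'time_s': 40.4833, 'eef_pos': [0.4892, 0.0964, 0.1209], 'eef_rot': [3.1411, 0.0011, 1.0297], 'contact_force': [0.7019, -7.1379, -7.3315], 'gripper_width': 0.0226, 'joint_pos': [-0.6396, 0.2073, 0.4312, 1.8776, -0.0966, 1.0775, -0.7117]}
```

>>> carry_out([
  [[0, 0, 0, -0.0007, 0.0004, 0.0003, -0.9], [0, 0, 0, -0.0007, 0.0004, 0.0006, -0.9], [0, 0, 0, -0.0007, 0.0004, 0.0009, -0.9], [0, 0, 0, -0.0007, 0.0004, 0.0011, -0.9], [0, 0, 0, -0.0007, 0.0004, 0.0013, -0.9], [0, 0, 0, -0.0007, 0.0004, 0.0015, -0.9], [0, 0, 0, -0.0007, 0.0004, 0.0015, -0.9], [0, 0, 0, -0.0007, 0.0004, 0.0015, -0.9], [0, 0, 0, -0.0007, 0.0004, 0.0015, -0.9], [0, 0, 0, -0.0007, 0.0004, 0.0015, -0.9]],
])

```text
time_s: 41.32
eef_pos: [0.4893, 0.0962, 0.1206]
eef_rot: [3.141, -0.0, 1.03]
contact_force: [-5.0, -5.4, 4.6]
gripper_width: 0.0227
```

```bash
python3 - <<'E'
from h import *
tf()
E
```

```text
tool force [-8.02 -1.6  -4.67]
{'time_s': 41.5167, 'eef_pos': [0.4893, 0.0962, 0.1206], 'eef_rot': [3.1414, -0.0004, 1.0302], 'contact_force': [-6.5223, -5.8746, 4.7836], 'gripper_width': 0.0228, 'joint_pos': [-0.6384, 0.2072, 0.4312, 1.8786, -0.098, 1.0759, -0.7094]}
```

>>> carry_out([
  [[0, 0, 0, -0.0004, 0, -0.0003, -0.9], [0, 0, 0, -0.0008, -0.0001, -0.0006, -0.9], [0, 0, 0, -0.001, -0.0002, -0.0008, -0.9], [0, 0, 0, -0.001, -0.0002, -0.0008, -0.9], [0, 0, 0, -0.001, -0.0002, -0.0008, -0.9], [0, 0, 0, -0.001, -0.0002, -0.0008, -0.9], [0, 0, 0, -0.001, -0.0002, -0.0008, -0.9], [0, 0, 0, -0.001, -0.0002, -0.0008, -0.9], [0, 0, 0, -0.001, -0.0002, -0.0008, -0.9], [0, 0, 0, -0.001, -0.0002, -0.0008, -0.9]],
])

```text
time_s: 42.35
eef_pos: [0.4891, 0.0961, 0.1206]
eef_rot: [3.141, -0.001, 1.03]
contact_force: [3.8, -0.7, 0.9]
gripper_width: 0.0219
```

```bash
python3 - <<'E'
from h import *
tf()
E
```

```text
tool force [ 0.97  3.63 -1.41]
{'time_s': 42.55, 'eef_pos': [0.4891, 0.0961, 0.1205], 'eef_rot': [3.1408, -0.001, 1.0305], 'contact_force': [3.5787, -0.3434, 1.3921], 'gripper_width': 0.0228, 'joint_pos': [-0.6385, 0.2059, 0.4312, 1.8801, -0.0975, 1.0747, -0.7092]}
```

Bar rests on the top with little load. Release gently and retreat.

>>> carry_out([
  [[0, 0, 0, 0, 0.0003, -0.0002, -0.9], [0, 0, 0, 0, 0.0003, -0.0002, -0.9], [0, 0, 0, 0, 0.0003, -0.0002, -0.4], [0, 0, 0, 0, 0.0003, -0.0002, 0.0], [0, 0, 0, 0, 0.0003, -0.0002, 0.2], [0, 0, 0, 0, 0.0003, -0.0002, 0.2], [0, 0, 0, 0, 0.0003, -0.0002, 0.2], [0, 0, 0, 0, 0.0003, -0.0002, 0.2], [0, 0, 0, 0, 0.0003, -0.006, 0.2], [0, 0, 0, 0, 0.0003, -0.025, 0.2]],
])

```text
time_s: 43.38
eef_pos: [0.4869, 0.0952, 0.1433]
eef_rot: [-3.138, 0.004, 1.03]
contact_force: [0.5, -0.1, -0.3]
gripper_width: 0.0513
```

>>> carry_out([
  [[0, 0, 0, 0, 0, -0.03, 0.2], [0, 0, 0, 0, 0, -0.06, 0.2], [0, 0, 0, 0, 0, -0.09, 0.2], [0, 0, 0, -0.02, 0, -0.11, 0.2], [0, 0, 0, -0.04, 0, -0.12, 0.2], [0, 0, 0, -0.06, 0, -0.12, 0.2], [0, 0, 0, -0.06, 0, -0.12, 0.2], [0, 0, 0, -0.06, 0, -0.12, 0.2], [0, 0, 0, -0.06, 0, -0.12, 0.2], [0, 0, 0, -0.06, 0, -0.12, 0.2]],
])

```text
time_s: 44.22
eef_pos: [0.4579, 0.045, 0.2649]
eef_rot: [-3.141, 0.0, 1.031]
contact_force: [-0.6, 0.2, -0.3]
gripper_width: 0.0513
```

```bash
python3 - <<'E'
from h import *
st();w=capture('wrist')
for r in spot_point('knob','wrist')[:1]: print('knob',r['pixel'],onz('wrist',r['pixel'],.133))
cv2.imwrite('pics/w10.png',cv2.resize(w[:300,150:450],(600,600),interpolation=cv2.INTER_CUBIC))
E
```

```text
{'time_s': 44.2167, 'eef_pos': [0.4579, 0.045, 0.2649], 'eef_rot': [-3.1412, 0.0003, 1.0314], 'contact_force': [-0.5747, 0.1565, -0.254], 'gripper_width': 0.0513, 'joint_pos': [-0.6305, -0.0062, 0.4652, 1.7574, 0.0028, 1.3902, -0.7052]}
knob [256.8, 105.0] [0.48908777 0.09584914 0.133     ]
```

View pics/w10.png

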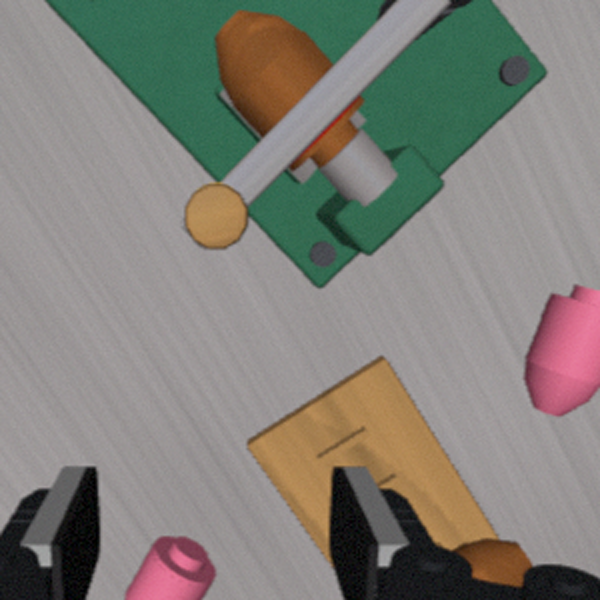

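```bash
python3 -c "
from workcell import *
print(hand_in())"
```

```text
the job is handed in; nothing more can be done
None
```

The red-banded top is clamped in the cradle, nose towards the ram and crown against the stop. I handed the job in after about 44 s; `hand_in` reports no verdict.

**What I did:** I lifted the clamp bar, turned it aside and let it down there. I laid the top in the V and slid it to the stop. Then I lifted the bar, turned it back to its end stop (felt at about 8 N), and lowered it past the keeper until it rested on the top.

**Last checks:**
- **Seat:** After I first let go of the top, the picture showed a trace of brass, meaning a gap of up to about 1 mm. I pushed the nose gently, up to about 5 N, and the push met a hard stop. The close-up after that showed no gap. The pin itself was not measured.
- **Clamp:** The bar settled at a lift of about 5 to 6 mm, inside the 4 to 12 mm expected on a top. That is well below the 20 mm keeper height, so it is behind the keeper.
- **Final picture:** The knob was at its home position, the bar lay across the barrel and the gripper was clear.

**Forces on the top:** While placing it I felt brief contact of about 6 N downward and 6 N against the stop. I also pressed the bar onto it with about 5 N extra before easing off.

**Not rechecked:** I did not take a last overview of the other objects. Apart from the finger contacts with the knob and top, I felt no contact with anything else.

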